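# Pull the sanding table's filter and hold it to the lamp

### The job

Check the filter of the downdraft sanding table: take the flat-blade screwdriver (the six-sided handle) from the wooden tool block, use it to turn the slotted quarter-turn screw on the filter flap anticlockwise to its stop, and stand the screwdriver back in its hole in the block. Then swing the flap up until it stands open, draw out the filter cassette from beneath it, and hold it upright in the bench lamp's beam, a hand's breadth in front of the shade with its pleated face square to the lamp. Finish while still holding it there, keep the fingers off the screw head, and leave the other things on the bench where they are.

Things in the scene. Friction and masses are not known exactly. Their poses are not given: they have to be found in the camera images.
- sander: grey steel downdraft sanding table, fixed: a box 260 (x) x 400 (y) x 140 mm tall, origin at the centre of its underside, front (switch) to -x. +y half: slatted grille. Under the flap, centred at x 0, y -60 mm: the filter chamber, open above over x -60..65, y -105..-15 mm; two ledges 86 mm above the bench leave the filter slot (116 x 31 mm, floor at 12 mm) between them
- flap_swing (a joint): opening angle of the aluminium flap, rad: 0 shut, 1.57 upright, stop at 1.9 leaning back. Plate 170 x 104 x 5 mm on the table top, hinged along its far (+x) edge. Stiff hinge: stays where left, about 5 N at the knob to lift. A tongue on the screw locks it until the screw is past 1.1 rad. Upright, its knob overhangs the chamber: at 1.75 or more a gripper has room to go down to the filter
- flap_hinge (a point): point on the flap's hinge axis, middle of its length, 140 mm above the bench. Axes turn with the flap: y along the hinge; shut, the plate extends from here towards -x and lies 0 to 5 mm above this point
- flap_knob (a point): where to pinch the flap's dark steel knob: upright round knob, 22 mm diameter, 31 mm tall on the flap, this point 18 mm above the flap's surface on the knob's axis, 150 mm from the hinge (its place in the hinge's axes: -150, 0, 23 mm). Pinched along the hinge direction, it can pivot between the pads as the flap swings
- screw_turn (a joint): turn of the captive quarter-turn screw in the flap, rad: near 0 locked (slot along the flap's x, front to back), grows anticlockwise seen from above, 1.57 at its stop (slot along y): unlocked. Stiff (0.06 N m), stays where it is left
- screw_head (a point): centre of the top of the screw head: steel disc 23 mm diameter standing 10 mm above the flap, 32 mm behind (+x of) the knob's axis. Slot right across it along this point's x axis, 5 mm wide (7.6 mm at the flared top), 8 mm deep, open at both ends. z is up along the screw's axis
- screw: the screw itself, turning with the slot; origin on its axis at the floor of the slot, x along the slot, z up
- rack: light wooden tool block, fixed, 200 (x) x 70 x 90 mm tall, origin at the centre of its underside; three 16 mm square holes right through at x -65, 0 and +65 mm on its middle line, a tool standing in each
- driver: flat-blade screwdriver standing blade down in a hole of the block (tip 10 mm above the bench), the only tool with a six-sided handle; 130 g. Origin at the tip, z up. Blade 10 mm wide along x, 2 mm thick, 6 mm at z 16; shaft 9 mm round; wooden handle z 80 to 174, 28 mm across flats from z 86 to 163, flats facing +-y and every 60 degrees. Its shoulder at z 80 rests on the block
- driver_grip (a point): on the screwdriver's axis, 130 mm above the tip, where to grip the handle from above across two flats (28 mm)
- filter: filter cassette: black frame 110 (x) x 26 (y) x 78 mm tall with pale pleats facing +-y, and on top a black pull tab 40 (x) x 10 (y) x 32 mm, overall 110 mm tall, about 140 g. Origin at the middle of its underside, z up. It stands hidden in its slot under the flap, 12 mm above the bench, tab top 18 mm under the flap, with 2.5 mm play each side
- filter_tab (a point): in the tab, 100 mm above the filter's underside (22 mm above the frame): pinch it here along the filter's y, from above
- filter_mid (a point): the middle of the pleated panel, 39 mm above the filter's underside
- lamp: dark steel bench lamp, fixed: round base 150 mm across, gooseneck, shade with its mouth 112 mm wide. Origin under the base; the beam is level, towards -x of the lamp, 250 mm above the bench; the mouth of the shade is at x -85 mm; 306 mm tall
- lamp_spot (a point): point on the beam's axis 110 mm in front of the mouth of the shade, 250 mm above the bench: hold the middle of the filter here
- chisel: chisel in the tool block, round wooden handle with a steel cap, top 182 mm above the bench; leave alone. Origin at the tip
- awl: awl in the tool block, short pear-shaped round handle, top 148 mm above the bench; leave alone. Origin at the tip
- sanding_block: cork sanding block 110 x 64 x 34 mm lying on the grille; leave alone
- mallet: wooden mallet lying on the bench, 235 mm long, head 70 x 120 x 70 mm; leave alone
- offcut: half-lapped wood offcut, 200 x 70 x 44 mm; leave alone
- glue: standing glue bottle, 64 mm diameter, 170 mm tall; leave alone
- tin: standing tin, 90 mm diameter, 110 mm tall; leave alone
- jar: white ceramic pot, 80 mm diameter, 90 mm tall; leave alone
Not all that is in view belongs to the job. What is shaped like the driver but purple or yellow is not meant.

How it is judged:
On the way, in this order (a step that is already met when the one before it is completed fails the run):
1. the screw is turned to its unlocked stop with the screwdriver (value of joint screw_turn above 1.3 rad and contact force between driver and screw above 0.2 N), for 0.03 s.
2. the screwdriver stands back in the block, let go (angle between driver's own z axis and vertical below 0.2 rad and z of driver in the frame of rack between -0.005 and 0.03 m and x of driver in the frame of rack between -0.09 and 0.09 m and y of driver in the frame of rack between -0.02 and 0.02 m and contact force between the fingers and driver below 0.1 N), for 0.1 s.
3. the flap is swung up open (value of joint flap_swing above 1.3 rad), for 0.2 s.
4. the filter is drawn out of the table, held in the fingers (z of filter in the frame of sander above 0.12 m and contact force between the fingers and filter above 1 N), for 0.1 s.
At the end, for the whole second after the job is handed in: Fingers hold the filter still, upright (0.25 rad), clear of table and lamp, its middle within 50 mm of the lamp spot, face square to the beam (0.3 rad); flap open past 1.3 rad, screw past 1.2 rad, screwdriver upright (0.2 rad) in the block (distance between filter_mid and lamp_spot below 0.05 m and angle between filter's own z axis and vertical below 0.25 rad and angle between the y axis of filter and the x axis of lamp, either way round below 0.3 rad and contact force between the fingers and filter above 1 N and linear speed of filter below 0.04 m/s and contact force between filter and sander below 0.2 N and contact force between filter and lamp below 0.2 N and value of joint flap_swing above 1.3 rad and value of joint screw_turn above 1.2 rad and angle between driver's own z axis and vertical below 0.2 rad and z of driver in the frame of rack between -0.005 and 0.03 m and x of driver in the frame of rack between -0.09 and 0.09 m and y of driver in the frame of rack between -0.02 and 0.02 m); the arm keeps its last pose, push and grip.
It fails at once if the fingers push on the screw head (contact force between the fingers and screw above 1 N).
It fails at once if another thing on the bench, in the block or on the grille is shifted by more than 40 mm (distance of any of chisel, awl, sanding_block, mallet, offcut, glue, tin, jar from where it was at the start of the episode above 0.04 m).
It also fails if it takes over 72 s, if anything falls off the work surface, if the arm or the gripper's body presses on something with over 40 N, if the wrist force passes 120 N, or if a joint passes its speed limit or range.

### The arm

A 6-joint arm with a two-finger parallel gripper is mounted at the origin on the work surface. World frame = base frame: x ahead of the robot, y to its left, z up, the work surface at z = 0. Lengths are in m, angles in rad, forces in N, time in s.
With the tool pointing down it reaches from about 0.35 to 0.775 m from the base axis. Payload 5.5 kg.
Tool frame: the origin (TCP) lies midway between the tips of the shut fingers; the grasp point (between the pads) lies 19 mm behind it; z points along the fingers, y is the line along which they close (so a half turn about z gives the same grasp; the last joint's range is limited). The gripper opens to 85 mm and grips with 20 to 120 N. Pads are 22 mm wide; open, the fingers measure 114 mm over their backs; the gripper's body (76 mm by 85 mm) begins 54 mm behind the grasp point. The pads swing forward as they close: fully open they stand 13 mm farther back than shut.
Start: joints at [1.116, 0.313, 0.046, 1.304, 0, 1.431], TCP at [0.178, 0.547, 0.231] pointing down, gripper open.
Joint ranges: [-2.76, 2.76], [-0.86, 1.69], [-1.03, 1.26], [-2.2, 2.34], [-1.47, 1.5], [-3.14, 3.14]. Speed limits (rad/s): [2.57, 2.57, 3.14, 3.14, 3.14, 3.14].

### API

Orientations are given as a unit quaternion [w, x, y, z].
In Python, from workcell import env gives the robot as it stands. The module is installed in compiled form; this text tells all that it offers.
- The arm moves only by the tool carry_out, never from a script. Its argument "series" is a list of rows, each an object with "delta_rot": the turn, a rotation vector about the world's x, y, z normalised to -1 to 1, where 1 is 0.1 rad, a list of three; "travel": the shift along the world's x, y, z normalised to -1 to 1, where 1 is 0.025 m, a list of three; "fingers": the closure, from -1 (fully open) to 1 (shut). In form: [{"delta_rot": [ax, ay, az], "travel": [tx, ty, tz], "fingers": fingers}, ...]. A call has 1 to 5 rows; each row shifts and turns the commanded pose from where the row before left it; what a row does not reach is not made up. A row lasts 1/8 s, in which the tool goes at most 62.5 mm and 10.7 degrees, less where a joint would pass 70% of its speed; a pose out of reach is approached as far as the arm can. A call with a number of a shift or a turn outside -1 to 1 is refused whole. A call with a gripper value outside its range is refused whole. The fingers move at their own pace and stop on an object; "squeeze" is the grip in N (left out, the last holds). Time passes only in rows, so rows that do not move let the fingers close. It gives the time, the measured TCP pose, the force, the opening and the grip force at its end, in the units of the state.
- env.get_state(): the state, without advancing time (a new reading comes with each control period).
- env.read_camera(name): name is "scene" or "top" or "wrist"; returns a dict with "color" (384x512x3 uint8, red, green, blue), "fx", "fy", "cx", "cy" (pixels), "world_from_camera" (4x4, takes a point from camera to world coordinates); the wrist camera has in their place "hand_eye" (4x4, takes a point from camera to tool coordinates, whose origin is the TCP and whose axes are the flange's). Camera axes: x right, y up, looking along -z (the intrinsics and any distortion apply to the point x, -y, -z); pixel columns grow to the right and rows downward; lengths in m; the calibration is good to about 2 mm. A picture is of the moment at which its call begins: read the wrist's pose just before it. There is no depth.
- env.hand_in(): hands the job in; it is judged then, once.
The state is a dict: "clock": time; "joint_pos": joint angles; "qvel": joint speeds; "tau": joint torques, N m; "tcp_pos": TCP position; "orientation": TCP orientation; "wrist_force": force on the tool from outside, world axes, zero at the start; "ft_torque": the same for the moment, N m; "finger_gap": finger opening in m; "grip_force": force on a finger pad.
Only numpy, scipy, OpenCV 4.12 (cv2) and the standard library are available. Lean on these libraries where they do the work, as an engineer would, in place of code of your own. Each camera call takes 0.05 s, during which the arm holds its last target. There are 200 camera calls.

## Working session

There is one attempt and no reset: what is moved stays moved. The work goes in short steps, Python scripts to look and compute and a tool call to move; the robot and the scene stay as the last step left them, time stands still between calls to the robot, and variables do not carry over. Pictures are saved under pics/ and viewed, at most 10 in all, crops included, and the job is handed in when it is done.

Besides the shell and the picture viewer there is one more tool, called after "Request:" as name(argument=value, ...) on one line, values as JSON. carry_out: Moves the arm, as the interface text tells. Its arguments: {"type":"object","properties":{"series":{"type":"array","items":{"type":"object","properties":{"delta_rot":{"type":"array","items":{"type":"number"}},"travel":{"type":"array","items":{"type":"number"}},"fingers":{"type":"number"}}}},"squeeze":{"type":"number"}},"required":["series"]}

```bash
mkdir -p pics; cat > h.py <<'E'
import numpy as np,cv2
from scipy.spatial.transform import Rotation as R
from workcell import env
def cam(n,save=None):
    s=env.get_state(); c=env.read_camera(n)
    if n=='wrist':
        T=np.eye(4);q=s['orientation'];T[:3,:3]=R.from_quat([q[1],q[2],q[3],q[0]]).as_matrix();T[:3,3]=s['tcp_pos']
        c['W']=T@np.array(c['hand_eye'])
    else: c['W']=np.array(c['world_from_camera'])
    if save: cv2.imwrite('pics/'+save,c['color'][:,:,::-1])
    return c
def ray(c,u,v):
    d=np.array([(u-c['cx'])/c['fx'],-(v-c['cy'])/c['fy'],-1.]);return c['W'][:3,3],c['W'][:3,:3]@d
def onz(c,u,v,z):
    o,d=ray(c,u,v);return o+d*(z-o[2])/d[2]
def proj(c,p):
    q=np.linalg.inv(c['W'])@np.r_[p,1];return np.array([c['cx']+c['fx']*q[0]/-q[2],c['cy']-c['fy']*q[1]/-q[2]])
def tri(c1,p1,c2,p2):
    (a,d),(b,e)=ray(c1,*p1),ray(c2,*p2)
    t=np.linalg.lstsq(np.c_[d,-e],b-a,rcond=None)[0];P,Q=a+d*t[0],b+e*t[1];return (P+Q)/2,np.linalg.norm(P-Q)
E
python3 - <<'E'
from h import *
a=cam('scene','scene0.png');b=cam('top','top0.png')
for c in(a,b):print({k:(v if k!='color' else 0) for k,v in c.items() if k not in('W',)})
E
```

```text
{'color': 0, 'fx': 462.149669019634, 'fy': 462.149669019634, 'cx': 256.96146318077166, 'cy': 186.10265295034608, 'world_from_camera': array([[ 0.20143557, -0.7553705 ,  0.62356966,  1.42600583],
       [ 0.97939583,  0.16468871, -0.11688215, -0.11076669],
       [-0.01440556,  0.63426575,  0.77298088,  1.25677999],
       [ 0.        ,  0.        ,  0.        ,  1.        ]])}
{'color': 0, 'fx': 482.93344833038077, 'fy': 482.93344833038077, 'cx': 250.82100405375473, 'cy': 192.4633382025807, 'world_from_camera': array([[ 9.26886328e-03,  9.81444413e-01, -1.91522719e-01,
         2.72901530e-01],
       [-9.99956887e-01,  9.20415695e-03, -1.22750587e-03,
         3.79536408e-02],
       [ 5.58076388e-04,  1.91525839e-01,  9.81487413e-01,
         1.55208842e+00],
       [ 0.00000000e+00,  0.00000000e+00,  0.00000000e+00,
         1.00000000e+00]])}
```

View pics/scene0.png

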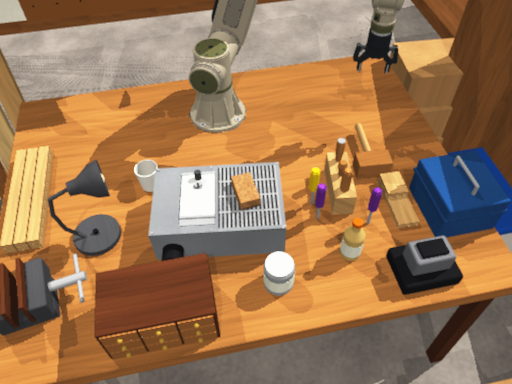

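View pics/top0.png

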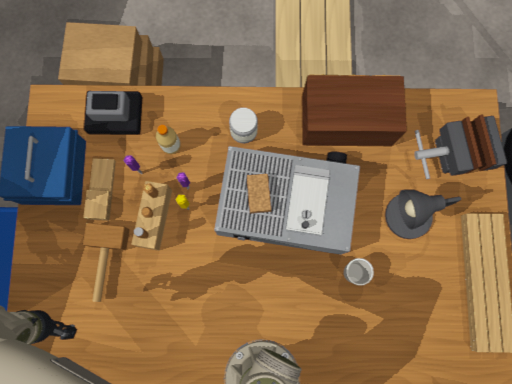

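The top view shows the sander at about (288,200), the white flap at (307,200) with knob and screw near (306,220), the block at (150,215) and the lamp at (410,213). I'll zoom in on the block, flap and lamp.

```bash
python3 - <<'E'
import cv2,numpy as np
t=cv2.imread('pics/top0.png');s=cv2.imread('pics/scene0.png')
f=lambda im,x,y,w,h:cv2.resize(im[y:y+h,x:x+w],(400,300),interpolation=cv2.INTER_CUBIC)
cv2.imwrite('pics/crop0.png',np.vstack([np.hstack([f(t,110,165,100,75+10)if 0 else f(t,105,170,100,75+0),f(t,265,160,100,100*3//4+15)if 0 else f(t,210,145,160,120)]),np.hstack([f(s,290,125,112,84),f(t,370,170,100,75)])]))
E
```

```text
(no output)
```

View pics/crop0.png

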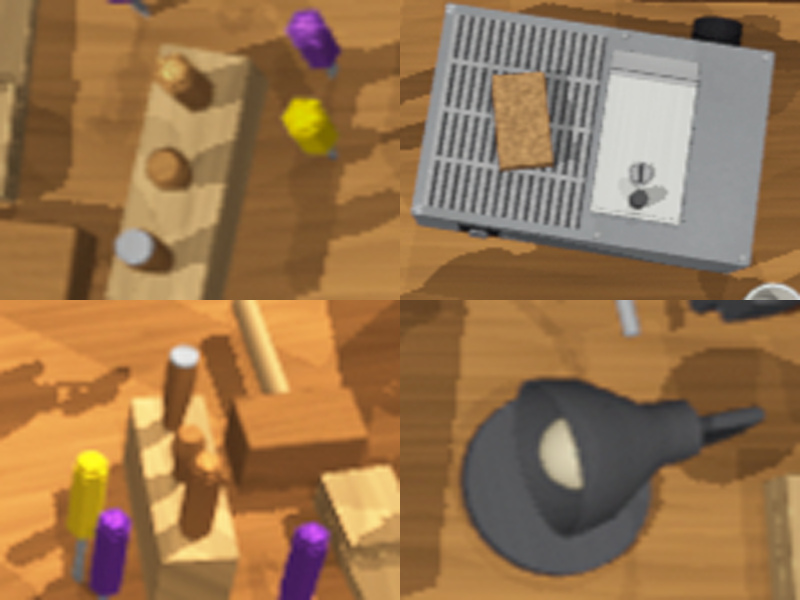

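The crops show the faceted screwdriver at the far end of the block, top at about (149,188), with the awl in the middle and the chisel (steel cap) at the near end. The screw slot runs front to back. The lamp's mouth faces left (+y).

```bash
python3 - <<'E'
from h import *
np.set_printoptions(precision=4,suppress=True)
b=cam('top');a=cam('scene')
C=[onz(b,u,v,.14) for u,v in[(230,147),(359.2,165.8),(349.2,249.8),(216,229.8)]]
print('sander',np.array(C),np.mean(C,0),[np.linalg.norm(C[i]-C[i-1]) for i in range(4)])
for i,j in((0,1),(3,2)):
  d=C[i]-C[j];print('y yaw',np.arctan2(-d[0],d[1]))
for i,j in((0,3),(1,2)):
  d=C[i]-C[j];print('x yaw',np.arctan2(d[1],d[0]))
k=onz(b,210+238/2.5,145+196/2.5,.176);s=onz(b,210+241/2.5,145+172/2.5,.155);print('knob top',k,'screw',s)
print('driver',onz(b,149,188,.184),'awl',onz(b,105+168/4,170+168/4,.148),'chisel',onz(b,105+135/4,170+247/4,.182))
print('tri driver',tri(b,(149,188),a,(347.4,171.2)))
print('tri chisel',tri(b,(138.7,231.7),a,(341.2,140.5)))
print('lampbase',onz(b,408.7,215,.01))
# shade mouth ellipse, rim extremes in crop
for p in[(525,385),(565,533),(640,460),(690,430),(760,412)]:
  print('shade',onz(b,370+(p[0]-400)/4,170+(p[1]-300)/4,.25))
E
```

```text
sander [[ 0.6884  0.1042  0.14  ]
 [ 0.6333 -0.2859  0.14  ]
 [ 0.381  -0.2483  0.14  ]
 [ 0.4359  0.1409  0.14  ]] [ 0.5347 -0.0723  0.14  ] [np.float64(0.255217041315176), np.float64(0.3940201660229454), np.float64(0.255090433543457), np.float64(0.3930383486699917)]
y yaw -0.140286935194803
y yaw -0.13995033413850977
x yaw -0.14415404055323608
x yaw -0.14800501331293345
knob top [ 0.4525 -0.1171  0.176 ] screw [ 0.4835 -0.1233  0.155 ]
driver [0.5503 0.3342 0.184 ] awl [0.4855 0.3443 0.148 ] chisel [0.4234 0.3574 0.182 ]
tri driver (array([0.5528, 0.338 , 0.1729]), np.float64(0.0029483414857944556))
tri chisel (array([0.4243, 0.36  , 0.1769]), np.float64(0.002382802367731166))
lampbase [ 0.5046 -0.4699  0.01  ]
shade [ 0.5343 -0.3739  0.25  ]
shade [ 0.4323 -0.3958  0.25  ]
shade [ 0.4828 -0.4497  0.25  ]
shade [ 0.5039 -0.4852  0.25  ]
shade [ 0.5169 -0.534   0.25  ]
```

Request:
carry_out(series=[{"travel":[0.5,0,1],"delta_rot":[0,0,0],"fingers":-1},{"travel":[0.9,-0.6,1],"delta_rot":[0,0,0],"fingers":-1},{"travel":[1,-0.7,1],"delta_rot":[0,0,0],"fingers":-1},{"travel":[1,-0.7,0.6],"delta_rot":[0,0,0],"fingers":-1},{"travel":[1,-0.7,0],"delta_rot":[0,0,0],"fingers":-1}], squeeze=60)

```text
clock: 0.82
tcp_pos: [0.2892, 0.4792, 0.3228]
orientation: [0.001, 0.157, 0.988, 0.001]
wrist_force: [0.4, 0.0, 0.3]
finger_gap: 0.0853
grip_force: 0.0
```

Request:
carry_out(series=[{"travel":[1,-0.7,0],"delta_rot":[0,0,0],"fingers":-1},{"travel":[1,-0.7,0],"delta_rot":[0,0,0],"fingers":-1},{"travel":[1,-0.7,0],"delta_rot":[0,0,0],"fingers":-1},{"travel":[1,-0.7,0],"delta_rot":[0,0,0],"fingers":-1},{"travel":[1,-0.7,0],"delta_rot":[0,0,0],"fingers":-1}])

```text
clock: 1.45
tcp_pos: [0.4137, 0.3911, 0.3211]
orientation: [-0.0, 0.157, 0.988, -0.0]
wrist_force: [-0.2, 0.0, 0.2]
finger_gap: 0.0856
grip_force: 0.0
```

Request:
carry_out(series=[{"travel":[1,-0.7,0],"delta_rot":[0,0,0],"fingers":-1},{"travel":[1,-0.7,0],"delta_rot":[0,0,0],"fingers":-1},{"travel":[0.6,-0.4,0],"delta_rot":[0,0,0],"fingers":-1},{"travel":[0,0,0],"delta_rot":[0,0,0],"fingers":-1}])

```text
clock: 1.95
tcp_pos: [0.4787, 0.3462, 0.3208]
orientation: [-0.0, 0.158, 0.988, -0.0]
wrist_force: [-0.2, 0.4, -1.1]
finger_gap: 0.0854
grip_force: 0.0
```

```bash
python3 - <<'E'
from h import *
c=cam('wrist','w1.png');s=env.get_state();print(s);print(np.round(c['hand_eye'],4),c['fx'],c['cx'],c['cy'])
q=s['orientation'];print(R.from_quat([q[1],q[2],q[3],q[0]]).as_matrix().round(3))
for p in[(.5515,.336,.184),(.4855,.344,.148),(.424,.358,.182)]:print(proj(c,p))
E
```

```text
{'clock': 2.0, 'joint_pos': array([4.91499819e-01, 3.42255373e-01, 3.04526070e-01, 1.53379811e+00,
       4.78033499e-04, 8.07031366e-01]), 'qvel': array([ 0.02011612, -0.01143037, -0.00627196,  0.00258956,  0.0021139 ,
        0.00120495]), 'tau': array([-8.82239286e-01, -4.93190968e+01,  3.00986195e+01, -1.00643474e-01,
       -6.47266000e-02, -2.65352824e-02]), 'tcp_pos': array([0.47792653, 0.34674602, 0.32104117]), 'orientation': array([-4.35676296e-04,  1.57112193e-01,  9.87580664e-01, -3.06252263e-05]), 'wrist_force': array([ 0.18024764, -0.64733644, -0.30160214]), 'ft_torque': array([-0.01731559, -0.00600274,  0.00992425]), 'grip_force': 0.0, 'finger_gap': 0.0852719673680019}
[[-1.700e-03  9.497e-01  3.131e-01  7.980e-02]
 [ 1.000e+00  1.600e-03  5.000e-04 -6.000e-04]
 [-1.000e-04  3.131e-01 -9.497e-01 -1.431e-01]
 [ 0.000e+00  0.000e+00  0.000e+00  1.000e+00]] 329.19983991822045 255.80899473676052 191.72637404236468
[[-0.951  0.31  -0.001]
 [ 0.31   0.951  0.   ]
 [ 0.001 -0.    -1.   ]]
[270.3424326  251.52158189]
[256.61462597 175.40782542]
[249.65218593 113.73719259]
```

View pics/w1.png

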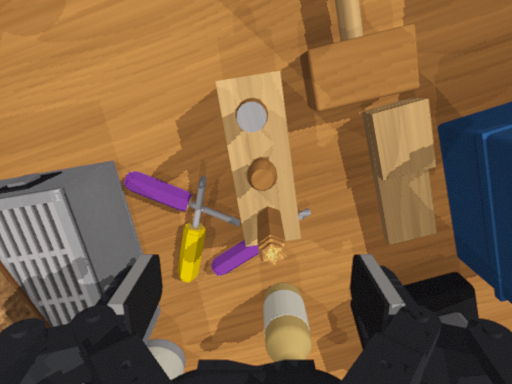

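The driver's top is at (272,252), as predicted, with the block's corners at about (217,81), (279,71) and (299,239). I'll zoom in on the handle for the hex orientation and compute the block's yaw.

```bash
python3 - <<'E'
from h import *
c=cam('wrist')
P=[onz(c,u,v,.09) for u,v in[(217,81),(279,71),(299,239)]]
print(np.round(P,4),[np.linalg.norm(P[i]-P[1]) for i in(0,2)])
d=P[2]-P[1];print('rack yaw',np.arctan2(d[1],d[0]));d=P[0]-P[1];print(np.arctan2(-d[0],d[1]))
d/=np.linalg.norm(d);x=np.array([d[1],-d[0],0]);
print('rack c',(P[0]+P[2])/2, 'drv hole',(P[0]+P[2])/2+np.outer([65,-65],[.001])*[x[0],x[1],0])
print('drv top',onz(c,272,253,.184))
im=c['color'][195:275,235:315,::-1];cv2.imwrite('pics/crop1.png',cv2.resize(im,(560,560),interpolation=cv2.INTER_CUBIC))
E
```

```text
[[0.3865 0.3319 0.09  ]
 [0.3977 0.3983 0.09  ]
 [0.5952 0.3645 0.09  ]] [np.float64(0.06735166850370995), np.float64(0.20039889833578906)]
rack yaw -0.16956787694076228
2.97524339229603
rack c [0.49085716 0.3482182  0.09      ] drv hole [[0.42675443 0.35898111 0.09      ]
 [0.55495989 0.3374553  0.09      ]]
drv top [0.55285324 0.33760562 0.184     ]
```

View pics/crop1.png

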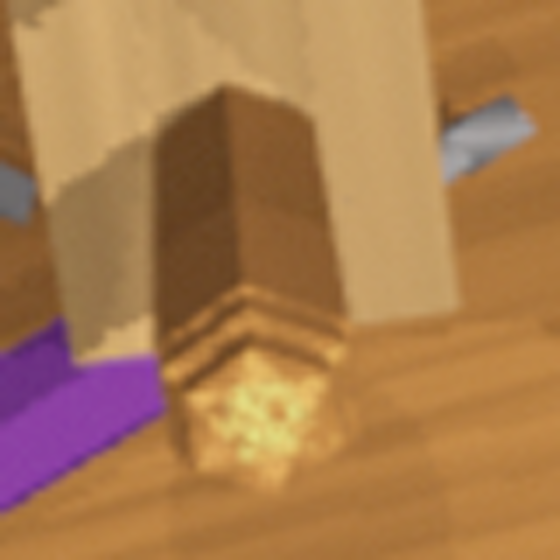

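The handle has a ridge facing the block's -x, so its flats face the block's ±y. The purple and yellow decoys sit differently between views, so I'll locate them by triangulation before going down.

```bash
python3 - <<'E'
from h import *
def blobs(c):
    h=cv2.cvtColor(c['color'],cv2.COLOR_RGB2HSV);out={}
    for n,lo,hi in(('p',(130,120,60),(155,255,255)),('y',(25,170,120),(33,255,255))):
        k,_,st,ce=cv2.connectedComponentsWithStats(cv2.inRange(h,lo,hi));out[n]=[ce[i].round(1) for i in range(1,k) if st[i,4]>25]
    return out
C={n:cam(n) for n in('top','scene','wrist')};B={n:blobs(C[n]) for n in C};print(B)
for k in'py':
  for n,m in(('top','scene'),('top','wrist'),('scene','wrist')):
    for p in B[n][k]:
      for q in B[m][k]:
        X,e=tri(C[n],p,C[m],q);print(k,n,m,p,q,X.round(3),round(e,4))
E
```

```text
{'top': {'p': [array([180.1, 175.4]), array([202.4, 215.3])], 'y': [array([201.1, 183.1])]}, 'scene': {'p': [array([294.8, 197.1]), array([328.5, 224.2])], 'y': [array([305.6, 220.8])]}, 'wrist': {'p': [array([156.7, 190.8]), array([232.1, 258.6])], 'y': [array([189.2, 254.3])]}}
p top scene [180.1 175.4] [294.8 197.1] [0.592 0.207 0.142] 0.0887
p top scene [180.1 175.4] [328.5 224.2] [0.628 0.272 0.012] 0.001
p top scene [202.4 215.3] [294.8 197.1] [0.497 0.194 0.012] 0.0012
p top scene [202.4 215.3] [328.5 224.2] [ 0.532  0.261 -0.125] 0.1074
p top wrist [180.1 175.4] [156.7 190.8] [0.527 0.247 0.174] 0.125
p top wrist [180.1 175.4] [232.1 258.6] [0.619 0.266 0.046] 0.0028
p top wrist [202.4 215.3] [156.7 190.8] [0.495 0.194 0.023] 0.0007
p top wrist [202.4 215.3] [232.1 258.6] [0.531 0.235 0.11 ] 0.1379
p scene wrist [294.8 197.1] [156.7 190.8] [0.497 0.192 0.014] 0.0034
p scene wrist [294.8 197.1] [232.1 258.6] [0.577 0.225 0.089] 0.1089
p scene wrist [328.5 224.2] [156.7 190.8] [ 0.549  0.234 -0.028] 0.1459
p scene wrist [328.5 224.2] [232.1 258.6] [0.633 0.264 0.022] 0.0116
y top scene [201.1 183.1] [305.6 220.8] [0.602 0.202 0.016] 0.0007
y top wrist [201.1 183.1] [189.2 254.3] [0.601 0.201 0.026] 0.0014
y scene wrist [305.6 220.8] [189.2 254.3] [0.605 0.2   0.02 ] 0.0026
```

The decoys lie flat on the bench, clear of the approach. Next I go over the driver and down.

Request:
carry_out(series=[{"travel":[0.75,-0.1,0],"delta_rot":[0,0,0.4],"fingers":-1},{"travel":[0.75,-0.1,0],"delta_rot":[0,0,0.4],"fingers":-1},{"travel":[0.75,-0.1,0],"delta_rot":[0,0,0.4],"fingers":-1},{"travel":[0.75,-0.1,0],"delta_rot":[0,0,0.25],"fingers":-1},{"travel":[0,0,-0.4],"delta_rot":[0,0,0],"fingers":-1}])

```text
clock: 2.82
tcp_pos: [0.5538, 0.3373, 0.3112]
orientation: [0.001, 0.085, 0.996, 0.0]
wrist_force: [0.1, 0.3, 0.3]
finger_gap: 0.0856
grip_force: 0.0
```

Request:
carry_out(series=[{"travel":[0,0,-1],"delta_rot":[0,0,0],"fingers":-1},{"travel":[0,0,-1],"delta_rot":[0,0,0],"fingers":-1},{"travel":[0,0,-1],"delta_rot":[0,0,0],"fingers":-1},{"travel":[0,0,-1],"delta_rot":[0,0,0],"fingers":-1},{"travel":[0,0,0],"delta_rot":[0,0,0],"fingers":-1}])

```text
clock: 3.45
tcp_pos: [0.5503, 0.3366, 0.2088]
orientation: [-0.002, 0.084, 0.996, -0.001]
wrist_force: [0.3, -0.1, 0.6]
finger_gap: 0.0856
grip_force: 0.0
```

```bash
python3 - <<'E'
from h import *
c=cam('wrist','w2.png');s=env.get_state();print(s['tcp_pos'],s['orientation'],s['wrist_force'])
E
```

```text
[0.55135244 0.3369315  0.21065547] [-1.09184629e-03  8.44253498e-02  9.96429095e-01 -4.75534089e-04] [-0.47022724  0.22791006  0.88758998]
```

Request:
carry_out(series=[{"travel":[0.05,0.02,-1],"delta_rot":[0,0,0],"fingers":-1},{"travel":[0.05,0,-1],"delta_rot":[0,0,0],"fingers":-1},{"travel":[0,0,-1],"delta_rot":[0,0,0],"fingers":-1},{"travel":[0,0,-0.6],"delta_rot":[0,0,0],"fingers":-1},{"travel":[0,0,0],"delta_rot":[0,0,0],"fingers":-1}])

```text
clock: 4.12
tcp_pos: [0.555, 0.3373, 0.1211]
orientation: [-0.001, 0.085, 0.996, -0.0]
wrist_force: [-0.3, 0.3, 0.6]
finger_gap: 0.0853
grip_force: 0.0
```

Request:
carry_out(series=[{"travel":[0,0,0],"delta_rot":[0,0,0],"fingers":1},{"travel":[0,0,0],"delta_rot":[0,0,0],"fingers":1},{"travel":[0,0,0],"delta_rot":[0,0,0],"fingers":1},{"travel":[0,0,0],"delta_rot":[0,0,0],"fingers":1},{"travel":[0,0,0],"delta_rot":[0,0,0],"fingers":1}], squeeze=70)

```text
clock: 4.75
tcp_pos: [0.556, 0.3375, 0.1222]
orientation: [0.001, 0.085, 0.996, 0.0]
wrist_force: [0.3, -0.9, 5.4]
finger_gap: 0.0269
grip_force: 68.9
```

Request:
carry_out(series=[{"travel":[0,0,0.4],"delta_rot":[0,0,0],"fingers":1},{"travel":[0,0,1],"delta_rot":[0,0,0],"fingers":1},{"travel":[0,0,1],"delta_rot":[0,0,0],"fingers":1},{"travel":[0,0,1],"delta_rot":[0,0,0],"fingers":1},{"travel":[0,0,1],"delta_rot":[0,0,0],"fingers":1}])

```text
clock: 5.38
tcp_pos: [0.5552, 0.3371, 0.232]
orientation: [-0.0, 0.085, 0.996, -0.0]
wrist_force: [0.5, -0.4, -0.7]
finger_gap: 0.0271
grip_force: 68.8
```

Request:
carry_out(series=[{"travel":[0,0,1],"delta_rot":[0,0,0],"fingers":1},{"travel":[0,0,1],"delta_rot":[0,0,0],"fingers":1},{"travel":[0,0,1],"delta_rot":[0,0,0],"fingers":1},{"travel":[0,0,0.6],"delta_rot":[0,0,0],"fingers":1},{"travel":[0,0,0],"delta_rot":[0,0,0],"fingers":1}])

```text
clock: 6.0
tcp_pos: [0.556, 0.3374, 0.3226]
orientation: [0.001, 0.085, 0.996, 0.001]
wrist_force: [1.1, 0.3, -1.1]
finger_gap: 0.027
grip_force: 68.8
```

```bash
python3 - <<'E'
from h import *
c=cam('wrist','w3.png');a=cam('scene','s3.png');s=env.get_state();t=s['tcp_pos'];print(t,s['finger_gap'])
tip=t+[0,0,-.111];p=proj(c,tip);q=proj(a,tip);print(p,q)
q=q.astype(int)
w=c['color'][:,:,::-1];x=a['color'][max(0,q[1]-70):q[1]+30,q[0]-60:q[0]+60,::-1]
cv2.imwrite('pics/v3.png',np.hstack([cv2.resize(w,(512,384)),cv2.resize(x,(280,384))]))
E
```

```text
[0.55541811 0.33718993 0.32062809] 0.02696328727061843
[256.29124142 185.59160273] [348.5730104  163.98741571]
```

View pics/v3.png

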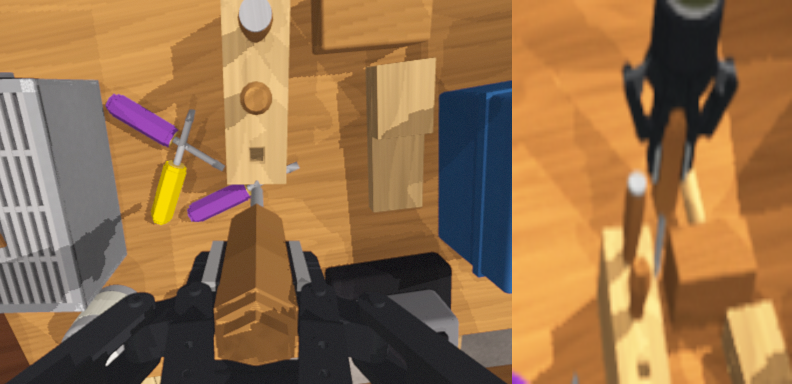

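The blade tip shows at (256,185) in the wrist view and the empty hole at (257,154). I'll zoom in on the blade to see its orientation.

```bash
python3 - <<'E'
from h import *
c=cam('wrist');s=env.get_state();print(s['joint_pos'].round(3))
print('hole',onz(c,257,154.5,.09),'awl',onz(c,256,97,.148))
im=c['color'][:,:,::-1][172:217,230:290];cv2.imwrite('pics/v4.png',cv2.resize(im,(800,600),interpolation=cv2.INTER_CUBIC))
tip=s['tcp_pos']+[0,0,-.111]
Rz=lambda a:np.array([np.cos(a),np.sin(a),0])
for a in(-.17,-.17+np.pi/3,-.17-np.pi/3,-.17+np.pi/2):print(round(a,2),[(proj(c,tip+k*.005*Rz(a))-[230,172])*13.33 for k in(-1,1)])
E
```

```text
[0.422 0.476 0.503 1.6   0.    0.592]
hole [0.55352272 0.33797658 0.09      ] awl [0.48837932 0.34806835 0.148     ]
-0.17 [array([356.80727611, 119.12674712]), array([356.90543703, 276.17142958])]
0.88 [array([285.38739129, 158.82911711]), array([427.91054243, 237.16038267])]
-1.22 [array([428.27861516, 158.63844354]), array([285.85359982, 237.34782179])]
1.4 [array([274.60118549, 198.21803551]), array([439.11467586, 197.99974111])]
```

View pics/v4.png

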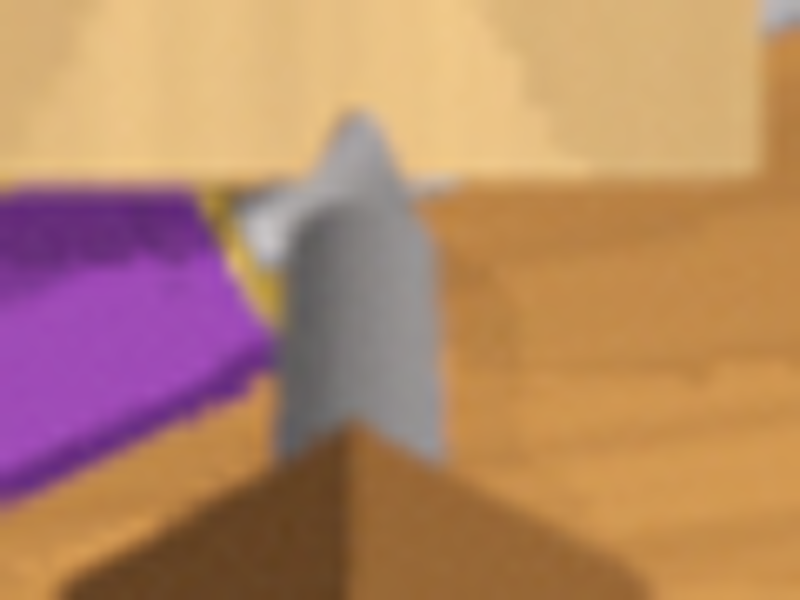

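The blade lies along the tool's x, aligned with the block's yaw and centred under the TCP. Carrying it over to the screw now.

Request:
carry_out(series=[{"travel":[-0.15,-0.97,0.2],"delta_rot":[0,0,0],"fingers":1},{"travel":[-0.15,-0.97,0.2],"delta_rot":[0,0,0],"fingers":1},{"travel":[-0.15,-0.97,0],"delta_rot":[0,0,0],"fingers":1},{"travel":[-0.15,-0.97,0],"delta_rot":[0,0,0],"fingers":1},{"travel":[-0.15,-0.97,0],"delta_rot":[0,0,0],"fingers":1}])

```text
clock: 6.78
tcp_pos: [0.5362, 0.2144, 0.3311]
orientation: [-0.0, 0.085, 0.996, -0.0]
wrist_force: [0.6, -0.4, -1.7]
finger_gap: 0.0272
grip_force: 68.9
```

Request:
carry_out(series=[{"travel":[-0.15,-0.97,0],"delta_rot":[0,0,0],"fingers":1},{"travel":[-0.15,-0.97,0],"delta_rot":[0,0,0],"fingers":1},{"travel":[-0.15,-0.97,0],"delta_rot":[0,0,0],"fingers":1},{"travel":[-0.15,-0.97,0],"delta_rot":[0,0,0],"fingers":1},{"travel":[-0.15,-0.97,0],"delta_rot":[0,0,0],"fingers":1}])

```text
clock: 7.4
tcp_pos: [0.5173, 0.0933, 0.3312]
orientation: [-0.0, 0.085, 0.996, 0.0]
wrist_force: [0.2, -1.0, -1.3]
finger_gap: 0.027
grip_force: 68.9
```

Request:
carry_out(series=[{"travel":[-0.15,-0.97,0],"delta_rot":[0,0,0],"fingers":1},{"travel":[-0.15,-0.97,0],"delta_rot":[0,0,0],"fingers":1},{"travel":[-0.15,-0.97,0],"delta_rot":[0,0,0],"fingers":1},{"travel":[-0.15,-0.97,0],"delta_rot":[0,0,0],"fingers":1},{"travel":[-0.15,-0.97,0],"delta_rot":[0,0,0],"fingers":1}])

```text
clock: 8.02
tcp_pos: [0.4983, -0.0277, 0.3311]
orientation: [-0.0, 0.085, 0.996, 0.0]
wrist_force: [0.3, -0.4, -1.3]
finger_gap: 0.0272
grip_force: 68.9
```

Request:
carry_out(series=[{"travel":[-0.15,-0.97,0],"delta_rot":[0,0,0],"fingers":1},{"travel":[-0.15,-0.97,-0.2],"delta_rot":[0,0,0],"fingers":1},{"travel":[-0.15,-0.97,-0.2],"delta_rot":[0,0,0],"fingers":1},{"travel":[-0.15,-0.9,0],"delta_rot":[0,0,0],"fingers":1},{"travel":[0,0,0],"delta_rot":[0,0,0],"fingers":1}])

```text
clock: 8.65
tcp_pos: [0.4834, -0.1231, 0.321]
orientation: [-0.0, 0.086, 0.996, 0.0]
wrist_force: [0.1, 0.2, -0.6]
finger_gap: 0.0271
grip_force: 69.1
```

```bash
python3 - <<'E'
from h import *
c=cam('wrist','w5.png');s=env.get_state();t=s['tcp_pos'];print(t,s['orientation'],s['finger_gap'],s['wrist_force'])
print('tip',proj(c,t+[0,0,-.111]),'screw guess',proj(c,(.4836,-.1245,.155)))
w=c['color'][:,:,::-1];p=proj(c,t+[0,0,-.111]).astype(int)
cv2.imwrite('pics/v5.png',cv2.resize(w[p[1]-50:p[1]+40,p[0]-60:p[0]+60],(800,600),interpolation=cv2.INTER_CUBIC));print(p)
E
```

```text
[ 0.48358367 -0.12229147  0.32114964] [-1.71623493e-04  8.58743950e-02  9.96305914e-01  2.91482598e-04] 0.02702411642762984 [-0.43725474  0.07229549 -1.22071209]
tip [257.87334296 187.31910451] screw guess [255.27817727 170.63389542]
[257 187]
```

View pics/v5.png

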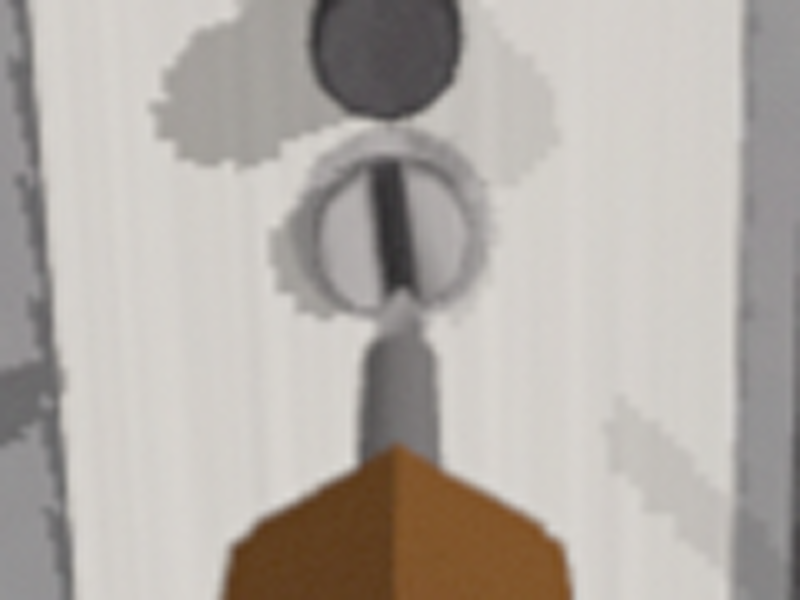

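The screw head centre is at about (256.3,172) with the slot running from (254.5,161.8) to (257,180.5). The tip hovers just behind it at (258,181).

```bash
cat >> h.py <<'E'
def screw(c,guess,z=.155):
    g=cv2.cvtColor(c['color'],cv2.COLOR_RGB2GRAY);u,v=proj(c,guess).astype(int)
E
python3 - <<'E'
from h import *
c=cam('wrist');s=env.get_state();t=s['tcp_pos'];print(t)
f=lambda x,y:(197+x/6.6667-.425,137+y/6.6667-.425)
q=s['orientation'];X=R.from_quat([q[1],q[2],q[3],q[0]]).as_matrix();print('tool x yaw',np.arctan2(*(-X[:2,0])[::-1]),X[:,2])
# slot centre line by dark-pixel fit
u0,v0=197,137
g=cv2.cvtColor(c['color'],cv2.COLOR_RGB2GRAY)
pts=[]
for y in range(162,180):
    row=g[y,250:263].astype(float);w=np.clip(130-row,0,None)
    if w.sum()>60:pts.append((250+(w*np.arange(13)).sum()/w.sum(),y))
pts=np.array(pts);print(pts.round(1).tolist())
W=np.array([onz(c,u,v,.153)for u,v in pts]);k=np.polyfit(W[:,0],W[:,1],1);print('slot yaw',np.arctan(k[0]))
C=onz(c,*f(394,234),.155);print('screw c',C,'line y at c',np.polyval(k,C[0]))
tipo=onz(c,*f(402,288),t[2]-.111);print('tip end seen',tipo,'tip pred -x end',t-np.array([.005,-.0009,0]))
E
```

```text
[ 0.48379137 -0.12173729  0.32127869]
tool x yaw -0.17083218317838997 [-1.02826726e-04  5.59091215e-04 -9.99999838e-01]
[[254.1, 162.0], [253.8, 163.0], [253.6, 164.0], [253.7, 165.0], [253.8, 166.0], [254.0, 167.0], [254.2, 168.0], [254.3, 169.0], [254.4, 170.0], [254.5, 171.0], [254.5, 172.0], [254.7, 173.0], [254.8, 174.0], [255.1, 175.0], [255.2, 176.0], [255.3, 177.0], [255.4, 178.0], [255.5, 179.0]]
slot yaw -0.06601762917577265
screw c [ 0.48496714 -0.12340936  0.155     ] line y at c -0.12447772302596433
tip end seen [ 0.47741858 -0.121118    0.21027869] tip pred -x end [ 0.47879137 -0.12083729  0.32127869]
```

Request:
carry_out(series=[{"travel":[0.05,-0.05,0],"delta_rot":[0,0,0.55],"fingers":1},{"travel":[0.04,-0.04,0],"delta_rot":[0,0,0.5],"fingers":1},{"travel":[0,0,-0.8],"delta_rot":[0,0,0],"fingers":1},{"travel":[0,0,-0.8],"delta_rot":[0,0,0],"fingers":1},{"travel":[0,0,0],"delta_rot":[0,0,0],"fingers":1}])

```text
clock: 9.38
tcp_pos: [0.4856, -0.1227, 0.2801]
orientation: [-0.001, 0.032, 0.999, 0.001]
wrist_force: [0.5, 0.2, -1.5]
finger_gap: 0.0275
grip_force: 69.0
```

```bash
python3 - <<'E'
from h import *
c=cam('wrist','w6.png');s=env.get_state();t=s['tcp_pos'];print(t)
q=s['orientation'];X=R.from_quat([q[1],q[2],q[3],q[0]]).as_matrix();print('tool x yaw',np.arctan2(*(-X[:2,0])[::-1]))
p=proj(c,(.4848,-.1243,.155));print(p, 'tip',proj(c,t-[0,0,.111]))
p=p.astype(int);cv2.imwrite('pics/v6.png',cv2.resize(c['color'][:,:,::-1][p[1]-45:p[1]+30,p[0]-50:p[0]+50],(800,600),interpolation=cv2.INTER_CUBIC));print(p)
E
```

```text
[ 0.48612032 -0.12308021  0.28117677]
tool x yaw -0.06379446090937489
[254.72552684 181.82287085] tip [256.30963104 188.59745629]
[254 181]
```

View pics/v6.png

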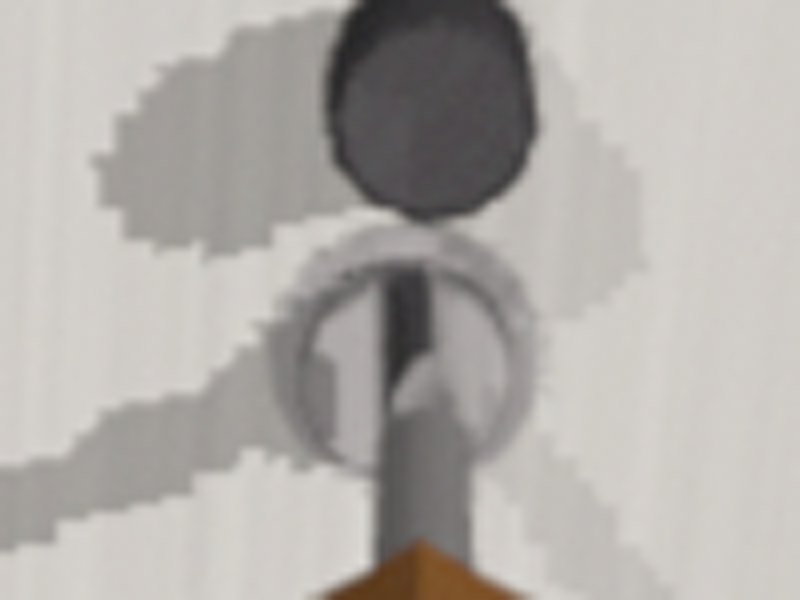

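The slot is upright in the view at crop x≈408 and the blade axis at x≈425, so the blade sits about 1.7 mm too far in +y. I'll correct that and lower it.

Request:
carry_out(series=[{"travel":[0.01,-0.07,0],"delta_rot":[0,0,0],"fingers":1},{"travel":[0,0,-0.3],"delta_rot":[0,0,0],"fingers":1},{"travel":[0,0,-0.2],"delta_rot":[0,0,0],"fingers":1},{"travel":[0,0,-0.15],"delta_rot":[0,0,0],"fingers":1},{"travel":[0,0,0],"delta_rot":[0,0,0],"fingers":1}])

```text
clock: 10.05
tcp_pos: [0.4865, -0.1257, 0.2646]
orientation: [-0.0, 0.032, 0.999, 0.0]
wrist_force: [0.2, 0.1, -0.4]
finger_gap: 0.0268
grip_force: 69.1
```

Request:
carry_out(series=[{"travel":[0,0,-0.1],"delta_rot":[0,0,0],"fingers":1},{"travel":[0,0,-0.1],"delta_rot":[0,0,0],"fingers":1},{"travel":[0,0,0],"delta_rot":[0,0,0],"fingers":1}])

```text
clock: 10.42
tcp_pos: [0.4867, -0.1256, 0.2598]
orientation: [-0.0, 0.032, 0.999, 0.0]
wrist_force: [-0.3, 0.9, -0.6]
finger_gap: 0.027
grip_force: 69.1
```

No contact force with the tip 6 mm below the head's top, so the blade is in the slot. Now I turn anticlockwise.

Request:
carry_out(series=[{"travel":[0,0,-0.05],"delta_rot":[0,0,0.5],"fingers":1},{"travel":[0,0,0],"delta_rot":[0,0,1],"fingers":1},{"travel":[0,0,0],"delta_rot":[0,0,1],"fingers":1},{"travel":[0,0,0],"delta_rot":[0,0,1],"fingers":1},{"travel":[0,0,0],"delta_rot":[0,0,1],"fingers":1}], squeeze=100)

```text
clock: 11.05
tcp_pos: [0.4865, -0.1246, 0.2591]
orientation: [0.0, -0.193, 0.981, 0.001]
wrist_force: [-0.6, 3.4, 1.9]
finger_gap: 0.027
grip_force: 98.7
```

Request:
carry_out(series=[{"travel":[0,0,0],"delta_rot":[0,0,1],"fingers":1},{"travel":[0,0,0],"delta_rot":[0,0,1],"fingers":1},{"travel":[0,0,0],"delta_rot":[0,0,1],"fingers":1},{"travel":[0,0,0],"delta_rot":[0,0,1],"fingers":1},{"travel":[0,0,0],"delta_rot":[0,0,1],"fingers":1}])

```text
clock: 11.68
tcp_pos: [0.4863, -0.1244, 0.2591]
orientation: [0.0, -0.43, 0.903, 0.001]
wrist_force: [-1.3, 3.6, 2.1]
finger_gap: 0.0267
grip_force: 98.7
```

```bash
python3 - <<'E'
from h import *
c=cam('wrist');s=env.get_state();print(s['tcp_pos'],s['wrist_force'],s['ft_torque'],s['finger_gap'],s['joint_pos'][5])
q=s['orientation'];X=R.from_quat([q[1],q[2],q[3],q[0]]).as_matrix();print('tool x yaw',np.arctan2(*(-X[:2,0])[::-1]))
E
```

```text
[ 0.48633597 -0.12442783  0.25907855] [-2.07300732  4.34092985  2.337784  ] [ 1.38704718  0.49609374 -0.06383798] 0.026808404818406302 -1.3037912887626388
tool x yaw 0.8918767403994986
```

Request:
carry_out(series=[{"travel":[0,0,0],"delta_rot":[0,0,1],"fingers":1},{"travel":[0,0,0],"delta_rot":[0,0,1],"fingers":1},{"travel":[0,0,0],"delta_rot":[0,0,1],"fingers":1},{"travel":[0,0,0],"delta_rot":[0,0,1],"fingers":1},{"travel":[0,0,0],"delta_rot":[0,0,1],"fingers":1}])

```text
clock: 12.35
tcp_pos: [0.4862, -0.1245, 0.2591]
orientation: [0.001, -0.639, 0.769, 0.001]
wrist_force: [-1.4, 3.4, 3.1]
finger_gap: 0.0265
grip_force: 98.9
```

Request:
carry_out(series=[{"travel":[0,0,0],"delta_rot":[0,0,0.8],"fingers":1},{"travel":[0,0,0],"delta_rot":[0,0,0.7],"fingers":1}])

```text
clock: 12.6
tcp_pos: [0.4862, -0.1245, 0.2591]
orientation: [0.001, -0.695, 0.719, 0.001]
wrist_force: [-1.9, 5.1, 3.3]
finger_gap: 0.0271
grip_force: 98.9
```

```bash
cat >>h.py <<'E'
def st():
    s=env.get_state();q=s['orientation'];X=R.from_quat([q[1],q[2],q[3],q[0]]).as_matrix()
    print(round(s['clock'],2),s['tcp_pos'].round(4),'f',s['wrist_force'].round(1),'t',s['ft_torque'].round(3),'gap',round(s['finger_gap'],4),'grip',s['grip_force'],'yaw',np.arctan2(*(-X[:2,0])[::-1]).round(3),'q',s['joint_pos'].round(2),'z',X[:,2].round(3));return s
E
python3 -c "
from h import *
st()"
```

```text
12.6 [ 0.4862 -0.1245  0.2591] f [-1.9  5.1  3.3] t [ 1.402  0.561 -0.09 ] gap 0.0271 grip 98.94452498294413 yaw 1.536 q [-0.41  0.17 -0.08  1.33  0.   -1.95] z [-0.001  0.003 -1.   ]
```

Request:
carry_out(series=[{"travel":[0,0,0],"delta_rot":[0,0,0.6],"fingers":1},{"travel":[0,0,0],"delta_rot":[0,0,0.6],"fingers":1},{"travel":[0,0,0],"delta_rot":[0,0,0],"fingers":1}])

```text
clock: 12.98
tcp_pos: [0.4862, -0.1245, 0.259]
orientation: [-0.001, 0.736, -0.677, -0.001]
wrist_force: [-1.8, 5.4, 4.6]
finger_gap: 0.0267
grip_force: 99.0
```

```bash
python3 -c "
from h import *
st()"
```

```text
12.97 [ 0.4862 -0.1245  0.259 ] f [-1.8  5.4  4.6] t [ 1.682  0.691 -0.064] gap 0.0267 grip 98.98187380749732 yaw 1.654 q [-0.41  0.17 -0.08  1.33  0.   -2.07] z [-0.001  0.002 -1.   ]
```

Request:
carry_out(series=[{"travel":[0,0,0],"delta_rot":[0,0,0.8],"fingers":1},{"travel":[0,0,0],"delta_rot":[0,0,0.7],"fingers":1},{"travel":[0,0,0],"delta_rot":[0,0,0],"fingers":1}])

```text
clock: 13.35
tcp_pos: [0.4862, -0.1246, 0.259]
orientation: [-0.001, 0.785, -0.62, -0.001]
wrist_force: [-1.9, 5.7, 3.1]
finger_gap: 0.0271
grip_force: 99.0
```

```bash
python3 - <<'E'
from h import *
st()
c=cam('wrist');p=proj(c,(.4848,-.1245,.155)).astype(int);print(p)
cv2.imwrite('pics/v7.png',cv2.resize(c['color'][:,:,::-1][p[1]-38:p[1]+37,p[0]-50:p[0]+50],(800,600),interpolation=cv2.INTER_CUBIC))
E
```

```text
13.35 [ 0.4862 -0.1246  0.259 ] f [-1.9  5.7  3.1] t [ 1.616  0.76  -0.024] gap 0.0271 grip 99.04129948932678 yaw 1.804 q [-0.41  0.17 -0.08  1.33  0.   -2.22] z [-0.001  0.002 -1.   ]
[257 191]
```

View pics/v7.png

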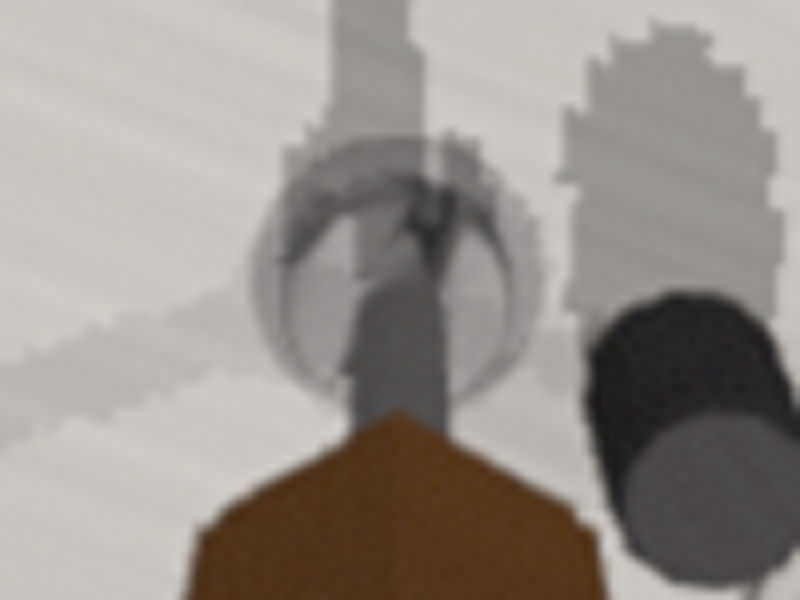

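The view (the tenth and last) shows the slot running from about (345,370) to (435,205) in the crop, which puts the slot's yaw near 1.3 and the screw near its stop. I'll lift clear and measure the slot numerically.

Request:
carry_out(series=[{"travel":[0,0,0],"delta_rot":[0,0,-0.8],"fingers":1},{"travel":[0,0,0.5],"delta_rot":[0,0,0],"fingers":1},{"travel":[0,0,1],"delta_rot":[0,0,0],"fingers":1},{"travel":[0,0,0.5],"delta_rot":[0,0,0],"fingers":1},{"travel":[0,0,0],"delta_rot":[0,0,0],"fingers":1}])

```text
clock: 14.02
tcp_pos: [0.4876, -0.1264, 0.31]
orientation: [-0.0, 0.76, -0.65, 0.001]
wrist_force: [0.7, 0.5, -0.9]
finger_gap: 0.0268
grip_force: 98.5
```

```bash
python3 - <<'E'
from h import *
st();c=cam('wrist','w8.png');P=(.4848,-.1245,.155);g=cv2.cvtColor(c['color'],cv2.COLOR_RGB2GRAY)
# head-plane rectified patch 0.5mm/px, x right=+worldx? print coarse
N=15;out=[]
for i in range(-N,N+1):
    r=''
    for j in range(-N,N+1):
        u,v=proj(c,np.array(P)+[i*.001,-j*.001,0]);r+='%4d'%g[int(round(v)),int(round(u))]
    out.insert(0,r)
print('rows top=+x, cols right=-y, 1mm');print('\n'.join(out))
print(proj(c,P),proj(c,env.get_state()['tcp_pos']-[0,0,.111]))
E
```

```text
14.03 [ 0.4876 -0.1264  0.31  ] f [ 0.7  0.5 -0.9] t [-0.    -0.01  -0.014] gap 0.0268 grip 98.5328092938289 yaw 1.725 q [-0.41  0.16  0.04  1.45 -0.   -2.14] z [ 0.002 -0.002 -1.   ]
rows top=+x, cols right=-y, 1mm
 203 205 205 206 206 209 207 199 200 185 176 175 164 159 156 154 146 145 149 148 156 162 139 146 170 176 176 176 185 201 202
 204 205 205 206 207 208 204 193 191 172 159 154 147 148 147 144 138 123 120 122 123 128 119 121 123 134 148 154 162 175 184
 205 205 205 206 205 201 197 187 160 155 150 146 144 147 145 127 121 100  91  98 103  91 107 111 120 123 134 147 143 155 156
 206 205 205 203 197 195 188 173 145 143 134 132 129 131 130 141 138 121  95  86  84  83  96  99 109 114 126 133 127 138 152
 205 204 205 204 195 191 174 155 134 140 152 153 148 145 158 156 154 147 130 102  84  94  89  84  91 108 124 124 118 123 151
 204 205 204 205 204 191 175 148 141 153 159 164 165 162 165 163 161 161 156 142 151 135 105  84  88 100 123 123 118 117 134
 205 205 205 206 202 178 158 151 161 167 169 167 166 166 167 166 166 165 164 163 165 166 144 103  88  95 124 125 120 120 130
 206 205 
[... 2346 characters left out ...]
179 189 203 204 202
 189 193 193 191 188 188 186 184 191 188 176 152 140 148 146 153 155 153 150 155 157 157 156 161 169 197 197 198 204 203 195
 190 194 192 190 187 186 187 189 191 190 186 173 158 165 159 160 159 155 154 172 172 171 173 182 195 204 202 201 202 204 201
 192 193 193 190 188 187 187 190 189 189 188 184 172 174 172 176 181 177 172 193 192 191 190 195 203 203 200 199 202 203 174
 191 193 191 187 187 187 187 190 190 189 187 184 176 182 183 185 193 198 205 203 201 200 200 200 176 174 172 172 175 153 153
 193 193 189 188 187 187 188 191 190 188 187 186 183 185 187 189 194 205 180 178 176 175 175 176 155 153 153 153 156 152 150
[259.27508567 177.07560052] [257.13504387 188.97393666]
```

The slot's yaw is now about 1.41, which is 1.55 rad of turn, so the screw is at its stop. Carrying the driver back.

Request:
carry_out(series=[{"travel":[0,0.2,0.8],"delta_rot":[0,0,-1],"fingers":1},{"travel":[0.14,0.98,0],"delta_rot":[0,0,-1],"fingers":1},{"travel":[0.14,0.98,0],"delta_rot":[0,0,-1],"fingers":1},{"travel":[0.14,0.98,0],"delta_rot":[0,0,-1],"fingers":1},{"travel":[0.14,0.98,0],"delta_rot":[0,0,-1],"fingers":1}])

```text
clock: 14.7
tcp_pos: [0.5005, -0.022, 0.3277]
orientation: [-0.001, -0.574, 0.819, 0.001]
wrist_force: [0.2, 0.1, -0.6]
finger_gap: 0.027
grip_force: 98.5
```

Request:
carry_out(series=[{"travel":[0.14,0.98,0],"delta_rot":[0,0,-1],"fingers":1},{"travel":[0.14,0.98,0],"delta_rot":[0,0,-1],"fingers":1},{"travel":[0.14,0.98,0],"delta_rot":[0,0,-1],"fingers":1},{"travel":[0.14,0.98,0],"delta_rot":[0,0,-1],"fingers":1},{"travel":[0.14,0.98,0],"delta_rot":[0,0,-1],"fingers":1}])

```text
clock: 15.32
tcp_pos: [0.5181, 0.1005, 0.3276]
orientation: [-0.001, -0.353, 0.936, 0.0]
wrist_force: [0.0, -0.4, -1.1]
finger_gap: 0.0267
grip_force: 98.5
```

Request:
carry_out(series=[{"travel":[0.14,0.98,0],"delta_rot":[0,0,-1],"fingers":1},{"travel":[0.14,0.98,0],"delta_rot":[0,0,-1],"fingers":1},{"travel":[0.14,0.98,0],"delta_rot":[0,0,-1],"fingers":1},{"travel":[0.14,0.98,0],"delta_rot":[0,0,-1],"fingers":1},{"travel":[0.14,0.98,0],"delta_rot":[0,0,-1],"fingers":1}])

```text
clock: 15.95
tcp_pos: [0.5357, 0.2229, 0.3275]
orientation: [-0.001, -0.111, 0.994, -0.0]
wrist_force: [0.3, 0.1, -2.4]
finger_gap: 0.0268
grip_force: 98.5
```

Request:
carry_out(series=[{"travel":[0.14,0.98,0],"delta_rot":[0,0,-1],"fingers":1},{"travel":[0.14,0.98,0],"delta_rot":[0,0,-1],"fingers":1},{"travel":[0.14,0.98,0],"delta_rot":[0,0,-1],"fingers":1},{"travel":[0.14,0.7,0],"delta_rot":[0,0,-0.9],"fingers":1},{"travel":[0,0,0],"delta_rot":[0,0,0],"fingers":1}])

```text
clock: 16.58
tcp_pos: [0.5496, 0.3141, 0.327]
orientation: [-0.001, 0.081, 0.997, -0.001]
wrist_force: [-0.0, 0.5, -1.4]
finger_gap: 0.0271
grip_force: 98.5
```

```bash
python3 -c "
from h import *
st()"
```

```text
16.57 [0.5496 0.3141 0.327 ] f [-0.   0.5 -1.4] t [-0.052  0.033 -0.031] gap 0.0271 grip 98.53185050189495 yaw -0.162 q [ 0.39  0.44  0.46  1.6  -0.    0.55] z [-0.002 -0.001 -1.   ]
```

Request:
carry_out(series=[{"travel":[0.12,0.5,0],"delta_rot":[0,0,-0.08],"fingers":1},{"travel":[0.12,0.44,-1],"delta_rot":[0,0,0],"fingers":1},{"travel":[0,0,-1],"delta_rot":[0,0,0],"fingers":1},{"travel":[0,0,-1],"delta_rot":[0,0,0],"fingers":1},{"travel":[0,0,-1],"delta_rot":[0,0,0],"fingers":1}])

```text
clock: 17.2
tcp_pos: [0.5559, 0.3365, 0.228]
orientation: [0.0, 0.086, 0.996, 0.0]
wrist_force: [-0.0, -0.2, -1.8]
finger_gap: 0.0267
grip_force: 98.6
```

Request:
carry_out(series=[{"travel":[0,0,-0.2],"delta_rot":[0,0,0],"fingers":1},{"travel":[0,0,0],"delta_rot":[0,0,0],"fingers":1},{"travel":[0,0,0],"delta_rot":[0,0,0],"fingers":1}])

```text
clock: 17.58
tcp_pos: [0.5565, 0.337, 0.2253]
orientation: [0.001, 0.086, 0.996, 0.001]
wrist_force: [-0.1, 0.6, -0.5]
finger_gap: 0.0265
grip_force: 98.6
```

```bash
python3 - <<'E'
from h import *
s=st();c=cam('wrist','w9.png');t=s['tcp_pos'];g=cv2.cvtColor(c['color'],cv2.COLOR_RGB2GRAY)
print('tip',proj(c,t-[0,0,.111]),'-xend',proj(c,t-[.005,-.0009,.111]),'hole',proj(c,(.5535,.338,.09)))
print('hole corners',[proj(c,(.5535+a*.99+b*.17,.338-a*.17+b*.99,.09)).round(1) for a in(-.008,.008) for b in(-.008,.008)])
for v in range(160,216,2):print(v,' '.join('%3d'%x for x in g[v,238:278]))
E
```

```text
17.57 [0.5565 0.337  0.2253] f [-0.1  0.6 -0.5] t [-0.011 -0.028  0.081] gap 0.0265 grip 98.56492501683533 yaw -0.173 q [0.42 0.46 0.26 1.36 0.   0.59] z [ 0.002  0.001 -1.   ]
tip [256.64382758 186.88382084] -xend [256.67159503 180.85798819] hole [257.07378399 175.13427838]
hole corners [array([247.8, 166.2]), array([266.3, 166.2]), array([248., 184.]), array([266.2, 183.9])]
160 180 181 186 192 193 194 192 179 170 168 169 169 172 176 179 176 176 168 166 169 169 170 180 183 183 186 187 188 186 185 184 185 184 183 181 179 178 179 179 180
162 181 182 187 192 194 193 191 179 171 169 169 169 172 174 177 178 177 170 166 168 169 170 178 182 183 184 186 187 187 187 185 185 184 184 181 180 178 179 178 179
164 187 191 193 194 194 193 193 188 177 169 170 170 172 175 177 179 176 176 172 169 175 179 181 183 183 185 188 188 188 187 184 184 185 182 181 179 178 180 179 180
166 187 192 194 194 194 193 192 187 179 175 175 169 167 169 172 170 169 167 161 155 159 166 166 167 166 165 167 167 166 165 175 184 184 182 179 179 180 178 179 179
168 186 192 193 195 194 194 191 186 170 151 123 112 109 106 105 
[... 3171 characters left out ...]
 197 196 197 195 194 193 183 176 176 177 180
208 190 191 191 194 194 194 194 191 171 142 113  85  72  70  70  69  71  73  93 106 108 109 107 107 106 110 131 156 178 191 196 197 196 196 194 189 188 188 182 180
210 189 191 192 192 174 144 114  86  72  70  70  71  70  69  70  70  71  70  92 107 108 108 108 108 108 108 109 106 109 116 132 155 177 190 194 193 193 190 183 180
212 189 169 137 109  85  69  70  70  70  72  71  72  69  72  71  71  71  72  95 107 108 106 108 108 106 109 108 109 106 105 107 108 107 116 133 150 173 188 192 192
214  86  72  69  69  70  72  70  74  70  71  71  72  70  69  72  72  72  74  98 107 107 108 106 108 106 107 107 108 107 108 106 107 107 107 108 107 111 122 140 157
```

The hole's centre and the tip agree to about 1 mm. Lowering it in.

Request:
carry_out(series=[{"travel":[-0.04,0.02,-0.6],"delta_rot":[0,0,0],"fingers":1},{"travel":[0,0,-0.6],"delta_rot":[0,0,0],"fingers":1},{"travel":[0,0,-0.8],"delta_rot":[0,0,0],"fingers":1},{"travel":[0,0,-0.8],"delta_rot":[0,0,0],"fingers":1},{"travel":[0,0,-0.7],"delta_rot":[0,0,0],"fingers":1}])

```text
clock: 18.25
tcp_pos: [0.5539, 0.3369, 0.1341]
orientation: [-0.001, 0.086, 0.996, -0.0]
wrist_force: [-0.6, 0.3, -1.6]
finger_gap: 0.0268
grip_force: 98.6
```

Request:
carry_out(series=[{"travel":[0,0,-0.35],"delta_rot":[0,0,0],"fingers":1},{"travel":[0,0,-0.15],"delta_rot":[0,0,0],"fingers":1},{"travel":[0,0,-0.05],"delta_rot":[0,0,0],"fingers":1},{"travel":[0,0,0],"delta_rot":[0,0,0],"fingers":1}])

```text
clock: 18.75
tcp_pos: [0.5552, 0.3375, 0.1232]
orientation: [0.0, 0.086, 0.996, 0.0]
wrist_force: [-0.2, -0.3, -2.0]
finger_gap: 0.0269
grip_force: 98.6
```

Request:
carry_out(series=[{"travel":[0,0,-0.04],"delta_rot":[0,0,0],"fingers":1},{"travel":[0,0,0],"delta_rot":[0,0,0],"fingers":-1},{"travel":[0,0,0],"delta_rot":[0,0,0],"fingers":-1},{"travel":[0,0,0],"delta_rot":[0,0,0],"fingers":-1},{"travel":[0,0,0],"delta_rot":[0,0,0],"fingers":-1}])

```text
clock: 19.38
tcp_pos: [0.5549, 0.3373, 0.1217]
orientation: [0.0, 0.086, 0.996, 0.0]
wrist_force: [-0.2, -0.0, 0.4]
finger_gap: 0.0854
grip_force: 0.0
```

Request:
carry_out(series=[{"travel":[0,0,0.5],"delta_rot":[0,0,0],"fingers":-1},{"travel":[0,0,1],"delta_rot":[0,0,0],"fingers":-1},{"travel":[0,0,1],"delta_rot":[0,0,0],"fingers":-1},{"travel":[0,0,1],"delta_rot":[0,0,0],"fingers":-1},{"travel":[0,-0.3,1],"delta_rot":[0,0,0],"fingers":-1}])

```text
clock: 20.0
tcp_pos: [0.5548, 0.3301, 0.2359]
orientation: [0.001, 0.086, 0.996, 0.0]
wrist_force: [0.2, 0.1, -0.1]
finger_gap: 0.0853
grip_force: 0.0
```

```bash
python3 - <<'E'
from h import *
s=st();c=cam('top');a=cam('scene')
# compare handle top region with first picture
t0=cv2.imread('pics/top0.png')[:,:,::-1];s0=cv2.imread('pics/scene0.png')[:,:,::-1]
w=cam('wrist','w10.png');q=proj(w,(.5535,.3375,.184)).astype(int);print('pred top',q)
h=cv2.cvtColor(w['color'],cv2.COLOR_RGB2HSV)
m=cv2.inRange(h,(5,100,30),(28,255,140));m[:q[1]-70]=0;m[q[1]+40:]=0;m[:,:q[0]-40]=0;m[:,q[0]+40:]=0
for r in range(q[1]-60,min(q[1]+40,384),6):
  x=np.where(m[r])[0];print(r,(x.min(),x.max(),len(x)) if len(x) else None)
E
```

```text
20.0 [0.5548 0.3301 0.2359] f [ 0.2  0.1 -0.1] t [ 0.024 -0.081  0.041] gap 0.0853 grip 0.0 yaw -0.172 q [0.41 0.45 0.26 1.38 0.   0.58] z [ 0.001  0.001 -1.   ]
pred top [267 206]
146 None
152 None
158 (np.int64(255), np.int64(265), 11)
164 (np.int64(248), np.int64(277), 29)
170 (np.int64(247), np.int64(280), 30)
176 (np.int64(247), np.int64(281), 22)
182 (np.int64(247), np.int64(261), 15)
188 (np.int64(246), np.int64(259), 14)
194 (np.int64(246), np.int64(261), 11)
200 (np.int64(247), np.int64(250), 4)
206 (np.int64(247), np.int64(251), 5)
212 (np.int64(248), np.int64(250), 3)
218 (np.int64(253), np.int64(253), 1)
224 None
230 None
236 None
242 None
```

The driver is back and standing where predicted. Next is the knob.

Request:
carry_out(series=[{"travel":[0,-0.7,1],"delta_rot":[0,0,0.1],"fingers":-1},{"travel":[-0.23,-1,0.6],"delta_rot":[0,0,0.1],"fingers":-1},{"travel":[-0.23,-1,0],"delta_rot":[0,0,0.1],"fingers":-1},{"travel":[-0.23,-1,0],"delta_rot":[0,0,0],"fingers":-1},{"travel":[-0.23,-1,0],"delta_rot":[0,0,0],"fingers":-1}], squeeze=40)

```text
clock: 20.78
tcp_pos: [0.5311, 0.2116, 0.2728]
orientation: [-0.001, 0.071, 0.997, -0.0]
wrist_force: [-0.4, 0.4, -0.1]
finger_gap: 0.0856
grip_force: 0.0
```

Request:
carry_out(series=[{"travel":[-0.23,-1,0],"delta_rot":[0,0,0],"fingers":-1},{"travel":[-0.23,-1,0],"delta_rot":[0,0,0],"fingers":-1},{"travel":[-0.23,-1,0],"delta_rot":[0,0,0],"fingers":-1},{"travel":[-0.23,-1,0],"delta_rot":[0,0,0],"fingers":-1},{"travel":[-0.23,-1,0],"delta_rot":[0,0,0],"fingers":-1}])

```text
clock: 21.4
tcp_pos: [0.5023, 0.0867, 0.2729]
orientation: [-0.001, 0.071, 0.997, 0.0]
wrist_force: [-0.6, 0.3, -0.0]
finger_gap: 0.0851
grip_force: 0.0
```

Request:
carry_out(series=[{"travel":[-0.23,-1,0],"delta_rot":[0,0,0],"fingers":-1},{"travel":[-0.23,-1,0],"delta_rot":[0,0,0],"fingers":-1},{"travel":[-0.23,-1,0],"delta_rot":[0,0,0],"fingers":-1},{"travel":[-0.23,-1,0],"delta_rot":[0,0,0],"fingers":-1},{"travel":[-0.23,-1,0],"delta_rot":[0,0,0],"fingers":-1}])

```text
clock: 22.02
tcp_pos: [0.4737, -0.0382, 0.2729]
orientation: [-0.001, 0.071, 0.997, 0.0]
wrist_force: [0.3, 0.6, -0.4]
finger_gap: 0.0852
grip_force: 0.0
```

Request:
carry_out(series=[{"travel":[-0.23,-1,0],"delta_rot":[0,0,0],"fingers":-1},{"travel":[-0.23,-1,0],"delta_rot":[0,0,0],"fingers":-1},{"travel":[-0.23,-1,0],"delta_rot":[0,0,0],"fingers":-1},{"travel":[0,0,0],"delta_rot":[0,0,0],"fingers":-1}])

```text
clock: 22.52
tcp_pos: [0.4565, -0.1136, 0.273]
orientation: [-0.001, 0.073, 0.997, 0.0]
wrist_force: [0.3, -0.0, -0.3]
finger_gap: 0.0854
grip_force: 0.0
```

```bash
python3 - <<'E'
from h import *
s=st();c=cam('wrist','w11.png');g=cv2.cvtColor(c['color'],cv2.COLOR_RGB2GRAY)
p=proj(c,(.4531,-.1197,.176));print('pred knob',p)
p=p.astype(int);m=(g<110).astype(np.uint8);m[:p[1]-25]=0;m[p[1]+26:]=0;m[:,:p[0]-25]=0;m[:,p[0]+26:]=0
k,l,stt,ce=cv2.connectedComponentsWithStats(m)
for i in range(1,k):
  if stt[i,4]>60:print(stt[i],ce[i])
# rectified map at knob top, 2mm
for i in range(12,-13,-2):print(' '.join('%3d'%g[tuple(np.round(proj(c,np.array((.4531+i*.001,-.1197-j*.001,.176)))[::-1]).astype(int))] for j in range(-24,25,2)))
E
```

```text
22.52 [ 0.4565 -0.1136  0.273 ] f [ 0.3 -0.  -0.3] t [-0.036  0.023 -0.043] gap 0.0854 grip 0.0 yaw -0.145 q [-0.41  0.1  -0.12  1.35  0.   -0.27] z [-0.002  0.001 -1.   ]
pred knob [248.28171508 189.81718773]
[235 169  27  46 800] [247.9325  186.95375]
193 192 176 175 177 176 181 176 167 126 127 122 115 102  94 112 126 147 150 189 192 194 188 191 188
194 190 176 174 176 176 181 176 164 163  90 110  80  67 134 143 150 136 188 189 191 185 170 193 189
193 191 176 175 176 177 180 176 173 106  73  73  72  74  73  80 159 191 189 189 145 146 140 149 149
193 191 175 175 175 180 180 175 133  75  74  73  73  73  74  74 136 174 146 145 145 147 143 146 144
193 191 180 175 175 179 180 174  62  74  75  75  73  74  75  77  73 135 144 143 146 145 141 145 145
193 191 186 175 173 178 178 158  70  76  74  73  73  75  76  72  73  89 144 142 147 146 143 144 144
192 191 190 190 174 181 179  89  63  75  73  73  76  77  71  70  77 111 146 143 148 144 143 144 146
191 191 190 191 191 181 177  83  70  73  75  76  74  73  74  78  74  86 143 144 147 142 145 144 145
191 191 190 191 187 180 176  47  54  72  75  75  74  75  78  75  44 104 143 144 148 141 144 143 145
191 192 190 191 191 182 174  51  53  62  71  76  74  76  75  46  37 145 144 145 145 141 147 142 144
192 190 191 190 191 196 172  64  51  54  56  61  62  50  51  39  96 146 142 146 146 142 147 141 159
192 189 191 191 194 194 183  54  50  53  50  51  44  44  37  42 109 145 143 146 145 160 189 189 190
191 190 191 188 193 191 189 148  49  52  50  45  47  41  37  51 141 144 142 161 160 191 190 190 191
```

The knob is at (.4535,-.1197), as predicted. Going down to pinch it.

Request:
carry_out(series=[{"travel":[-0.12,-0.24,-0.5],"delta_rot":[0,0,0],"fingers":-1},{"travel":[0,0,-1],"delta_rot":[0,0,0],"fingers":-1},{"travel":[0,0,-1],"delta_rot":[0,0,0],"fingers":-1},{"travel":[0,0,-1],"delta_rot":[0,0,0],"fingers":-1},{"travel":[0,0,-1],"delta_rot":[0,0,0],"fingers":-1}])

```text
clock: 23.2
tcp_pos: [0.4535, -0.1178, 0.1598]
orientation: [-0.0, 0.071, 0.997, 0.0]
wrist_force: [0.0, 0.6, 0.2]
finger_gap: 0.0855
grip_force: 0.0
```

Request:
carry_out(series=[{"travel":[0,0,-0.4],"delta_rot":[0,0,0],"fingers":-1},{"travel":[0,0,0],"delta_rot":[0,0,0],"fingers":1},{"travel":[0,0,0],"delta_rot":[0,0,0],"fingers":1},{"travel":[0,0,0],"delta_rot":[0,0,0],"fingers":1},{"travel":[0,0,0],"delta_rot":[0,0,0],"fingers":1}])

```text
clock: 23.82
tcp_pos: [0.4546, -0.1193, 0.1525]
orientation: [0.001, 0.071, 0.997, -0.001]
wrist_force: [0.1, -1.8, 3.6]
finger_gap: 0.0208
grip_force: 39.0
```

```bash
python3 - <<'E'
from h import *
s=st();g=s['tcp_pos']+[0,0,.019]
u=np.array([np.cos(-.143),np.sin(-.143),0]);H=np.array([.4535,-.1197,.14])+.150*u
r0=g-H;print('r',r0@u,r0[2])
dx=r0@u;dz=r0[2];f=lambda t:np.array([dx*np.cos(t)+dz*np.sin(t),-dx*np.sin(t)+dz*np.cos(t)])
th=np.linspace(0,1.86,16);P=np.array([f(t)for t in th]);D=np.diff(P,axis=0)
for d in D:print((np.r_[d[0]*u[:2],d[1]]/.025).round(2).tolist())
E
```

```text
23.82 [ 0.4546 -0.1193  0.1525] f [ 0.1 -1.8  3.6] t [-0.328  0.187  0.026] gap 0.0208 grip 38.9728045463562 yaw -0.143 q [-0.43  0.15 -0.36  1.06 -0.   -0.28] z [ 0.001 -0.001 -1.   ]
r -0.14901375739326075 0.03151872144212478
[0.2, -0.03, 0.73]
[0.29, -0.04, 0.7]
[0.37, -0.05, 0.66]
[0.45, -0.06, 0.6]
[0.52, -0.07, 0.54]
[0.58, -0.08, 0.47]
[0.63, -0.09, 0.4]
[0.68, -0.1, 0.32]
[0.71, -0.1, 0.23]
[0.73, -0.11, 0.14]
[0.75, -0.11, 0.05]
[0.75, -0.11, -0.05]
[0.73, -0.11, -0.14]
[0.71, -0.1, -0.23]
[0.68, -0.1, -0.32]
```

Request:
carry_out(series=[{"travel":[0.2,-0.03,0.73],"delta_rot":[0,0,0],"fingers":1},{"travel":[0.29,-0.04,0.7],"delta_rot":[0,0,0],"fingers":1},{"travel":[0.37,-0.05,0.66],"delta_rot":[0,0,0],"fingers":1},{"travel":[0.45,-0.06,0.6],"delta_rot":[0,0,0],"fingers":1},{"travel":[0.52,-0.07,0.54],"delta_rot":[0,0,0],"fingers":1}])

```text
clock: 24.45
tcp_pos: [0.4981, -0.1256, 0.2314]
orientation: [-0.003, 0.072, 0.997, -0.001]
wrist_force: [-1.8, -4.5, -8.3]
finger_gap: 0.0205
grip_force: 39.3
```

```bash
python3 -c "
from h import *
st()"
```

```text
24.45 [ 0.4981 -0.1256  0.2314] f [-1.8 -4.5 -8.3] t [-0.864  0.538 -0.005] gap 0.0205 grip 39.33350622653961 yaw -0.144 q [-0.4   0.2  -0.11  1.27 -0.   -0.26] z [-0.005 -0.001 -1.   ]
```

Going well; the hinge load shows in the forces. I'll continue along the arc.

Request:
carry_out(series=[{"travel":[0.58,-0.08,0.47],"delta_rot":[0,0,0],"fingers":1},{"travel":[0.63,-0.09,0.4],"delta_rot":[0,0,0],"fingers":1},{"travel":[0.68,-0.1,0.32],"delta_rot":[0,0,0],"fingers":1},{"travel":[0.71,-0.1,0.23],"delta_rot":[0,0,0],"fingers":1},{"travel":[0.73,-0.11,0.14],"delta_rot":[0,0,0],"fingers":1}])

```text
clock: 25.08
tcp_pos: [0.5818, -0.1379, 0.2716]
orientation: [-0.002, 0.072, 0.997, -0.001]
wrist_force: [-5.5, -2.8, 1.8]
finger_gap: 0.0198
grip_force: 38.9
```

```bash
python3 - <<'E'
from h import *
s=st();g=s['tcp_pos']+[0,0,.019];u=np.array([np.cos(-.143),np.sin(-.143),0]);H=np.array([.4535,-.1197,.14])+.150*u
r=g-H;x=r@u;a=np.arctan2(r[2],-x);print('r',np.hypot(x,r[2]),'theta',a-np.arctan2(.0315,.149))
E
```

```text
25.07 [ 0.5818 -0.1379  0.2716] f [-5.5 -2.8  1.8] t [-0.702  1.193 -0.049] gap 0.0198 grip 38.926076889038086 yaw -0.144 q [-0.37  0.36  0.2   1.42 -0.   -0.22] z [-0.003 -0.002 -1.   ]
r 0.15200826227237463 theta 1.2278388560346623
```

Request:
carry_out(series=[{"travel":[0.75,-0.11,0.05],"delta_rot":[0,0,0],"fingers":1},{"travel":[0.75,-0.11,-0.05],"delta_rot":[0,0,0],"fingers":1},{"travel":[0.73,-0.11,-0.14],"delta_rot":[0,0,0],"fingers":1},{"travel":[0.71,-0.1,-0.23],"delta_rot":[0,0,0],"fingers":1},{"travel":[0.68,-0.1,-0.32],"delta_rot":[0,0,0],"fingers":1}])

```text
clock: 25.7
tcp_pos: [0.6749, -0.1516, 0.2564]
orientation: [0.002, 0.072, 0.997, -0.001]
wrist_force: [1.4, -3.2, 7.9]
finger_gap: 0.0191
grip_force: 38.7
```

Request:
carry_out(series=[{"travel":[0,0,0],"delta_rot":[0,0,0],"fingers":1}])

```text
clock: 25.82
tcp_pos: [0.6764, -0.1518, 0.2553]
orientation: [0.003, 0.072, 0.997, -0.001]
wrist_force: [4.1, -3.6, 4.5]
finger_gap: 0.0188
grip_force: 39.0
```

```bash
python3 - <<'E'
from h import *
s=st();g=s['tcp_pos']+[0,0,.019];u=np.array([np.cos(-.143),np.sin(-.143),0]);H=np.array([.4535,-.1197,.14])+.150*u
r=g-H;x=r@u;a=np.arctan2(r[2],-x);print('r',np.hypot(x,r[2]),'theta',a-np.arctan2(.0315,.149))
E
```

```text
25.82 [ 0.6764 -0.1518  0.2553] f [ 4.1 -3.6  4.5] t [-0.524 -0.556  0.002] gap 0.0188 grip 39.044403433799744 yaw -0.143 q [-0.34  0.55  0.47  1.48 -0.   -0.19] z [ 0.006 -0.003 -1.   ]
r 0.15388043647887106 theta 1.8727682887706252
```

The flap is at about 1.87 rad. Letting go, rising clear, and moving over the chamber.

Request:
carry_out(series=[{"travel":[0,0,0],"delta_rot":[0,0,0],"fingers":-1},{"travel":[0,0,0],"delta_rot":[0,0,0],"fingers":-1},{"travel":[0,0,0],"delta_rot":[0,0,0],"fingers":-1},{"travel":[0,0,0],"delta_rot":[0,0,0],"fingers":-1},{"travel":[0.1,0,0.6],"delta_rot":[0,0,0],"fingers":-1}])

```text
clock: 26.45
tcp_pos: [0.6752, -0.1499, 0.2679]
orientation: [-0.001, 0.071, 0.997, 0.0]
wrist_force: [0.5, 0.3, -1.0]
finger_gap: 0.0852
grip_force: 0.0
```

Request:
carry_out(series=[{"travel":[0,0,1],"delta_rot":[0,0,0],"fingers":-1},{"travel":[0,0,1],"delta_rot":[0,0,0],"fingers":-1},{"travel":[0,0,1],"delta_rot":[0,0,0],"fingers":-1},{"travel":[0,0,1],"delta_rot":[0,0,0],"fingers":0},{"travel":[-0.8,0.1,0.4],"delta_rot":[0,0,0],"fingers":0}])

```text
clock: 27.08
tcp_pos: [0.6573, -0.1481, 0.3793]
orientation: [0.001, 0.071, 0.997, -0.0]
wrist_force: [-0.2, -0.5, -0.4]
finger_gap: 0.0518
grip_force: 0.0
```

Request:
carry_out(series=[{"travel":[-1,0.13,0],"delta_rot":[0,0,0],"fingers":0},{"travel":[-1,0.13,0],"delta_rot":[0,0,0],"fingers":0},{"travel":[-1,0.13,0],"delta_rot":[0,0,0],"fingers":0},{"travel":[-1,0.13,0],"delta_rot":[0,0,0],"fingers":0},{"travel":[-1,0.13,0],"delta_rot":[0,0,0],"fingers":0}])

```text
clock: 27.7
tcp_pos: [0.5301, -0.1312, 0.3792]
orientation: [0.0, 0.071, 0.997, 0.0]
wrist_force: [-0.6, -0.7, -0.0]
finger_gap: 0.0428
grip_force: 0.0
```

Request:
carry_out(series=[{"travel":[-0.1,0,0],"delta_rot":[0,0,0],"fingers":0},{"travel":[0,0,0],"delta_rot":[0,0,0],"fingers":0}])

```text
clock: 27.95
tcp_pos: [0.5289, -0.1316, 0.3793]
orientation: [0.0, 0.071, 0.997, -0.0]
wrist_force: [0.2, 0.2, 0.2]
finger_gap: 0.0428
grip_force: 0.0
```

```bash
python3 - <<'E'
from h import *
s=st();c=cam('wrist','w12.png');g=cv2.cvtColor(c['color'],cv2.COLOR_RGB2GRAY)
u=np.array([np.cos(-.143),np.sin(-.143),0]);v=np.array([-u[1],u[0],0]);F=np.array([.5287,-.132,.122]);print(proj(c,F))
def at(p):
    a,b=np.round(proj(c,p)).astype(int);return g[b,a] if 0<=a<512 and 0<=b<384 else -1
print('z=.122 tab plane; rows +x top, 5mm, cols right=-y 3mm')
for i in range(40,-41,-5):print('%4d'%i,' '.join('%3d'%at(F+u*i*.001-v*j*.001) for j in range(-54,55,3)))
E
```

```text
27.95 [ 0.5289 -0.1316  0.3793] f [0.2 0.2 0.2] t [ 0.009 -0.036 -0.029] gap 0.0428 grip 0.0 yaw -0.143 q [-0.39  0.26  0.34  1.64  0.   -0.25] z [ 0.001 -0.    -1.   ]
[256.13538781 151.19065318]
z=.122 tab plane; rows +x top, 5mm, cols right=-y 3mm
  40 142 144 118  85 110 120 120 119 119 121 121 121 121 111  63  23  26  28  33  32  39  33  67 161 150 151 150 152 150 151 150 146 121 120 146 154 154
  35 143 142 116  85 112 120 119 121 121 120 120 120 120 102  44  22  23  20  34  38  34  35  68 165 150 151 151 150 150 151 151 145 121 120 143 152 155
  30 142 143 107  87  97 122 121 119 120 121 121 119 120  99  43  25  27  35  34  36  36  34  57 154 151 150 150 151 150 150 151 151 123 123 148 156 156
  25 145 146  95  86  97 121 120 120 122 121 119 102 101  90  40  26  21  28  34  36  38  33  54 163 152 149 143 143 143 152 151 152 125 126 146 156 155
  20 145 145 135  86 101 120 119 121 119 121 120 117 102  91  41  20  24  28  33  33  38  34  55 101 101 101 100 101 150 151 151 151 127 126 149 155 154
  15 155 157 139  88 104 124 122 121 120 119 119 102 102  88  41  20  23  38  37  31
[... 1051 characters left out ...]
  25  27  36  30  26  26  25  86 157 152 151 152 152 152 151 151 151 122 123 155 157 156
 -25 157 158 129  86 105 125 129 124 123 124 121 121 125 113  29  31  30  30  31  35  38  39  84 163 151 154 153 152 154 153 151 152 122 126 156 156 156
 -30 158 159 116  86 120 135 134 133 133 133 134 133 133 122  30  29  28  33  37  37  40  38  92 178 163 161 163 162 162 161 162 159 123 121 157 158 157
 -35 158 158 101  88 109 114 114 113 114 114 116 117 115 106  28  26  18  37  34  40  38  38  87 164 161 162 162 162 162 162 162 157 122 121 158 157 158
 -40 158 158 101  86 110 114 114 115 114 115 115 116 117 105  23  28  24  35  34  31  35  33  83 154 139 154 143 154 157 155 145 139 123 131 158 158 158
```

The tab is centred at the expected spot to within 2 mm. Going down with the fingers half open.

Request:
carry_out(series=[{"travel":[0,0,-1],"delta_rot":[0,0,0],"fingers":0},{"travel":[0,0,-1],"delta_rot":[0,0,0],"fingers":0},{"travel":[0,0,-1],"delta_rot":[0,0,0],"fingers":0},{"travel":[0,0,-1],"delta_rot":[0,0,0],"fingers":0},{"travel":[0,0,-1],"delta_rot":[0,0,0],"fingers":0}], squeeze=60)

```text
clock: 28.62
tcp_pos: [0.5294, -0.1316, 0.2526]
orientation: [-0.0, 0.071, 0.997, 0.0]
wrist_force: [0.0, -0.2, -0.1]
finger_gap: 0.0429
grip_force: 0.0
```

Request:
carry_out(series=[{"travel":[0,0,-1],"delta_rot":[0,0,0],"fingers":0},{"travel":[0,0,-1],"delta_rot":[0,0,0],"fingers":0},{"travel":[0,0,-1],"delta_rot":[0,0,0],"fingers":0},{"travel":[0,0,-0.6],"delta_rot":[0,0,0],"fingers":0},{"travel":[0,0,-0.6],"delta_rot":[0,0,0],"fingers":0}])

```text
clock: 29.25
tcp_pos: [0.5292, -0.1316, 0.1483]
orientation: [0.0, 0.071, 0.997, 0.0]
wrist_force: [0.8, 0.0, 0.0]
finger_gap: 0.0424
grip_force: 0.0
```

Request:
carry_out(series=[{"travel":[0,0,-0.6],"delta_rot":[0,0,0],"fingers":0},{"travel":[0,0,-0.6],"delta_rot":[0,0,0],"fingers":0},{"travel":[0,0,-0.5],"delta_rot":[0,0,0],"fingers":0},{"travel":[0,0,-0.4],"delta_rot":[0,0,0],"fingers":0},{"travel":[0,0,0],"delta_rot":[0,0,0],"fingers":0}])

```text
clock: 29.88
tcp_pos: [0.5286, -0.1315, 0.0963]
orientation: [-0.0, 0.071, 0.997, 0.0]
wrist_force: [-0.6, 0.7, 0.3]
finger_gap: 0.0425
grip_force: 0.0
```

```bash
python3 -c "
from h import *
st()"
```

```text
29.88 [ 0.5286 -0.1315  0.0963] f [-0.6  0.7  0.3] t [-0.004 -0.008 -0.03 ] gap 0.0425 grip 0.0 yaw -0.143 q [-0.39  0.33 -0.27  0.97  0.   -0.25] z [-0.  0. -1.]
```

Request:
carry_out(series=[{"travel":[0,0,0],"delta_rot":[0,0,0],"fingers":1},{"travel":[0,0,0],"delta_rot":[0,0,0],"fingers":1},{"travel":[0,0,0],"delta_rot":[0,0,0],"fingers":1},{"travel":[0,0,0],"delta_rot":[0,0,0],"fingers":1},{"travel":[0,0,0],"delta_rot":[0,0,0],"fingers":1}])

```text
clock: 30.5
tcp_pos: [0.5287, -0.1315, 0.0967]
orientation: [0.0, 0.071, 0.997, -0.0]
wrist_force: [-0.5, 0.8, 0.8]
finger_gap: 0.0089
grip_force: 59.4
```

Request:
carry_out(series=[{"travel":[0,0,0.3],"delta_rot":[0,0,0],"fingers":1},{"travel":[0,0,0.6],"delta_rot":[0,0,0],"fingers":1},{"travel":[0,0,0.6],"delta_rot":[0,0,0],"fingers":1}])

```text
clock: 30.88
tcp_pos: [0.5287, -0.1315, 0.1353]
orientation: [0.0, 0.071, 0.997, -0.0]
wrist_force: [-0.3, -0.7, -1.0]
finger_gap: 0.0088
grip_force: 59.1
```

```bash
python3 - <<'E'
from h import *
st();c=cam('scene');t=cam('top')
# lamp: dark mask in top view around shade / base
for n,k in(('top',t),('scene',c)):
    pass
g=cv2.cvtColor(t['color'],cv2.COLOR_RGB2GRAY);m=(g<85).astype(np.uint8);m[:180]=0;m[245:]=0;m[:,:380]=0;m[:,465:]=0
for r in range(184,242,3):
    x=np.where(m[r])[0];print(r,(x.min(),x.max()) if len(x) else None)
E
```

```text
30.88 [ 0.5287 -0.1315  0.1353] f [-0.3 -0.7 -1. ] t [-0.032 -0.009  0.01 ] gap 0.0088 grip 59.07134413719177 yaw -0.143 q [-0.39  0.3  -0.21  1.06  0.   -0.25] z [ 0. -0. -1.]
184 (np.int64(410), np.int64(458))
187 None
190 (np.int64(401), np.int64(456))
193 (np.int64(399), np.int64(423))
196 (np.int64(397), np.int64(459))
199 (np.int64(392), np.int64(460))
202 (np.int64(389), np.int64(456))
205 (np.int64(387), np.int64(450))
208 (np.int64(386), np.int64(464))
211 (np.int64(386), np.int64(464))
214 (np.int64(385), np.int64(464))
217 (np.int64(385), np.int64(464))
220 (np.int64(386), np.int64(464))
223 (np.int64(387), np.int64(464))
226 (np.int64(388), np.int64(464))
229 (np.int64(390), np.int64(464))
232 (np.int64(392), np.int64(464))
235 (np.int64(396), np.int64(464))
238 (np.int64(403), np.int64(464))
241 (np.int64(461), np.int64(464))
```

The filter is gripped and rising freely. From the base and the shade's rim, the lamp spot is at about (0.463,-0.279,0.25) with the beam along (-0.21,0.98). So I need TCP (0.463,-0.279,0.296) and a turn of +0.35.

Request:
carry_out(series=[{"travel":[0,0,0.9],"delta_rot":[0,0,0],"fingers":1},{"travel":[0,0,1],"delta_rot":[0,0,0],"fingers":1},{"travel":[0,0,1],"delta_rot":[0,0,0],"fingers":1},{"travel":[0,0,1],"delta_rot":[0,0,0],"fingers":1},{"travel":[0,0,1],"delta_rot":[0,0,0],"fingers":1}])

```text
clock: 31.6
tcp_pos: [0.5284, -0.1314, 0.2574]
orientation: [0.0, 0.071, 0.997, 0.0]
wrist_force: [0.4, -0.7, -1.3]
finger_gap: 0.0091
grip_force: 59.0
```

Request:
carry_out(series=[{"travel":[-0.2,-0.4,1],"delta_rot":[0,0,0.3],"fingers":1},{"travel":[-0.4,-0.8,0.5],"delta_rot":[0,0,0.5],"fingers":1},{"travel":[-0.4,-0.9,0],"delta_rot":[0,0,0.5],"fingers":1},{"travel":[-0.4,-0.9,0],"delta_rot":[0,0,0.5],"fingers":1},{"travel":[-0.4,-0.9,0],"delta_rot":[0,0,0.5],"fingers":1}])

```text
clock: 32.22
tcp_pos: [0.4832, -0.2296, 0.2942]
orientation: [0.0, -0.044, 0.999, -0.0]
wrist_force: [-0.4, -0.7, -1.2]
finger_gap: 0.0092
grip_force: 59.1
```

Request:
carry_out(series=[{"travel":[-0.3,-0.8,0],"delta_rot":[0,0,0.5],"fingers":1},{"travel":[-0.3,-0.7,0],"delta_rot":[0,0,0.5],"fingers":1},{"travel":[-0.2,-0.4,0],"delta_rot":[0,0,0.24],"fingers":1},{"travel":[0,0,0],"delta_rot":[0,0,0],"fingers":1},{"travel":[0,0,0],"delta_rot":[0,0,0],"fingers":1}])

```text
clock: 32.85
tcp_pos: [0.4636, -0.2761, 0.2941]
orientation: [0.0, -0.105, 0.994, 0.0]
wrist_force: [-0.7, 0.3, -1.3]
finger_gap: 0.0087
grip_force: 59.2
```

```bash
python3 - <<'E'
from h import *
s=st();w=cam('wrist','w13.png');c=cam('scene','s13.png');t=cam('top','t13.png')
# flap open: white plate check in scene; driver check: compare block region top view with start
t0=cv2.imread('pics/top0.png')[:,:,::-1]
d=cv2.absdiff(t0,t['color']).max(2)
print('rack diff',[(n,int((d[y-7:y+8,x-7:x+8]>40).sum())) for n,x,y in(('drv',149,188),('awl',147,212),('chis',139,232),('cork',259,193),('jar',359,272),('glue',167,138),('tin',243,125),('mallet',104,236),('offc',98,190))])
T=s['tcp_pos'];hs=cv2.cvtColor(c['color'],cv2.COLOR_RGB2HSV)
print('filter mid px top/scene',proj(t,T-[0,0,.046]),proj(c,T-[0,0,.046]),'lampspot',proj(c,(.463,-.279,.25)))
u=np.array([np.cos(-.143),np.sin(-.143),0]);H=np.array([.602,-.1411,.14])
for th in(1.57,1.87):
    p=H+.1*(-np.cos(th)*u+np.array([0,0,np.sin(th)]))+[0,0,0];a=proj(c,p).astype(int);print('flap px',th,a,c['color'][a[1],a[0]])
E
```

```text
32.85 [ 0.4636 -0.2761  0.2941] f [-0.7  0.3 -1.3] t [-0.008 -0.017 -0.019] gap 0.0087 grip 59.164230823516846 yaw 0.211 q [-0.69  0.23  0.09  1.43  0.   -0.9 ] z [ 0.  0. -1.]
rack diff [('drv', 5), ('awl', 0), ('chis', 0), ('cork', 0), ('jar', 76), ('glue', 0), ('tin', 0), ('mallet', 0), ('offc', 0)]
filter mid px top/scene [366.45240929 216.4901125 ] [141.0334672  165.73493265] lampspot [139.89975054 165.30716487]
flap px 1.57 [192 195] [97 97 96]
flap px 1.87 [192 205] [83 82 84]
```

```bash
python3 -c "
from h import *
st();print(env.hand_in())"
```

```text
33.0 [ 0.4638 -0.276   0.2941] f [-0.8 -0.1 -1.3] t [ 0.059 -0.005  0.015] gap 0.0088 grip 59.16431486606598 yaw 0.212 q [-0.69  0.23  0.09  1.43  0.   -0.9 ] z [ 0.  0. -1.]
the job is handed in; nothing more can be done
None
```

I handed the job in at 33 s with every step carried out: screw at its stop, screwdriver back in the block, flap open at about 1.87 rad, and the filter held square and upright within about 5 mm of the estimated lamp spot; the hand-in returned no verdict.

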